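# Lay out the calligraphy desk

### The job

Lay out this calligraphy desk for the lesson: stand the empty brush pot in the well of its wooden stand and see that it stays steady by itself before you fill it, then stand every brush that lies on the desk in the pot, handle down and bristles up. Lay one brass paperweight lengthwise on the sheet along each of its two long sides, near the edge and wholly on the paper, and leave the other things standing where they are.

Things in the scene. Friction and masses are not known exactly. Their poses are not given: they have to be found in the camera images.
- pot: Celadon brush pot, loose, about 550 g: oblong open cup, flared from a narrow foot, top-heavy, 100 mm high, starts upright. Origin: centre of its underside; z up, x along its long side. Mouth 124 (x) x 66 (y) mm outside, 112 x 54 inside. Top 42 mm of the sides upright (grip there, 66 mm across y), sloping in below to a 70 x 44 mm foot. Inner floor 60 x 34 mm, 8 mm above the underside.
- stand_well (a point): Low dark hardwood stand for the pot, fixed, 104 (x) x 78 (y) mm. In its top a shallow well 84 (x) x 58 (y) mm inside a 10 mm wide border whose top is 17.5 mm above the desk. This point is the centre of the floor of the well, 12 mm above the desk; x along its long side. The pot's foot goes in the well, long side along long side, either way round, 7 mm to spare all round.
- bamboo_mat: Flat bamboo roll-up brush mat, fixed, 240 (x) x 288 (y) x 4 mm, on which the brushes lie side by side about 47 mm apart, bristles to its +x. Origin at the centre of its underside.
- sheet: Practice sheet of thin cream paper lying on the felt, fixed, 240 (x) x 190 (y) mm, with printed squares in the middle. Origin at its centre on the desk; x along its long sides, away from the robot. Its two long sides are at y = +95 and -95 mm.
- weight1: Paperweight 1 of a pair: brass bar with a dark wood inlay along its top, loose, 180 (x) x 25 (y) x 14 (z) mm, about 420 g, lying flat. Origin at its very centre, 7 mm above the desk as it lies; x along its length.
- weight2: Paperweight 2 of a pair: brass bar with a dark wood inlay along its top, loose, 180 (x) x 25 (y) x 14 (z) mm, about 420 g, lying flat. Origin at its very centre, 7 mm above the desk as it lies; x along its length.
- brush1: Calligraphy brush, loose, 200 mm long, about 32 g: straight eight-sided bamboo handle 14 mm across its flats for the first 148 mm and then a 52 mm tip of stiff bristles no thicker than the handle. Origin on its axis at mid-length; x along it towards the tip of the bristles. May be absent (None).
- brush1_foot (a point): Bare handle end of brush1, on its axis, 100 mm behind its origin. May be absent (None).
- brush2: Calligraphy brush, loose, 200 mm long, about 32 g: straight eight-sided bamboo handle 14 mm across its flats for the first 148 mm and then a 52 mm tip of stiff bristles no thicker than the handle. Origin on its axis at mid-length; x along it towards the tip of the bristles. May be absent (None).
- brush2_foot (a point): Bare handle end of brush2, on its axis, 100 mm behind its origin. May be absent (None).
- brush3: Calligraphy brush, loose, 190 mm long, about 24 g: straight eight-sided bamboo handle 12 mm across its flats for the first 148 mm and then a 42 mm tip of stiff bristles no thicker than the handle. Origin on its axis at mid-length; x along it towards the tip of the bristles. May be absent (None).
- brush3_foot (a point): Bare handle end of brush3, on its axis, 95 mm behind its origin. May be absent (None).
- brush4: Calligraphy brush, loose, 190 mm long, about 24 g: straight eight-sided bamboo handle 12 mm across its flats for the first 148 mm and then a 42 mm tip of stiff bristles no thicker than the handle. Origin on its axis at mid-length; x along it towards the tip of the bristles. May be absent (None).
- brush4_foot (a point): Bare handle end of brush4, on its axis, 95 mm behind its origin. May be absent (None).
- brush5: Calligraphy brush, loose, 190 mm long, about 24 g: straight eight-sided bamboo handle 12 mm across its flats for the first 148 mm and then a 42 mm tip of stiff bristles no thicker than the handle. Origin on its axis at mid-length; x along it towards the tip of the bristles. May be absent (None).
- brush5_foot (a point): Bare handle end of brush5, on its axis, 95 mm behind its origin. May be absent (None).
- brush6: Calligraphy brush, loose, 190 mm long, about 24 g: straight eight-sided bamboo handle 12 mm across its flats for the first 148 mm and then a 42 mm tip of stiff bristles no thicker than the handle. Origin on its axis at mid-length; x along it towards the tip of the bristles. May be absent (None).
- brush6_foot (a point): Bare handle end of brush6, on its axis, 95 mm behind its origin. May be absent (None).
- water_bottle: Clear plastic water bottle, 64 mm across, 205 mm high; leave it alone. Origin at the centre of its underside.
- tumbler: Beige steel tumbler, 66 mm across, 165 mm high; leave it alone. Origin at the centre of its underside.
- ink_bottle: Black ink bottle, 54 mm across, 100 mm high; leave it alone. Origin at the centre of its underside.
- phone: Phone lying flat, 152 x 74 x 8 mm; leave it alone. Origin at the centre of its underside.
- water_dish: Small white porcelain water dish, 68 mm across, 32 mm high; leave it alone. Origin at the centre of its underside.
- brush_rest: Blue porcelain brush rest with five peaks, 22 x 95 x 36 mm; leave it alone. Origin at the centre of its underside.

How it is judged:
By the outcome, as a careful person would: the job done as asked, in the order asked, and still so for the second after the job is handed in, with the robot touching nothing.
Of brush1, brush2, brush3, brush4, brush5, brush6 only 4 to 6 are there at a start; the rules pass over those that are not, and their reading is None.
At some moment in a run one of brush1, brush2, brush3, brush4, brush5, brush6, weight1, weight2 may be knocked a few centimetres aside while the robot is not near it.
It also fails if it takes over 210 s, if anything falls off the work surface, if the arm or the gripper's body presses on something with over 40 N, if the wrist force passes 120 N, or if a joint passes its speed limit or range.

### The arm

A 6-joint arm with a two-finger parallel gripper is mounted at the origin on the work surface. World frame = base frame: x ahead of the robot, y to its left, z up, the work surface at z = 0. Lengths are in m, angles in rad, forces in N, time in s.
With the tool pointing down it reaches from about 0.4 to 0.925 m from the base axis. Payload 12.5 kg.
Tool frame: the origin (TCP) lies midway between the tips of the shut fingers; the grasp point (between the pads) lies 19 mm behind it; z points along the fingers, y is the direction in which the jaws open and shut (so a half turn about z gives the same grasp; the last joint's range is limited). The gripper opens to 95 mm and grips with 3 to 60 N. Pads are 20 mm wide; open, the fingers measure 119 mm over their backs; the gripper's body (75 mm by 180 mm) begins 59 mm behind the grasp point.
Start: joints at [-1.296, 0.491, 1.559, -0, 1.092, -0.106], TCP at [0.232, -0.58, 0.215] pointing down, gripper open.
Joint ranges: [-3.1, 3.1], [-0.84, 2.19], [0.05, 2.79], [-1.13, 4.28], [0.06, 2.93], [-2.69, 2.69]. Speed limits (rad/s): [2.22, 2.22, 2.79, 3.14, 3.14, 3.14].

### API

Orientations are given as [roll, pitch, yaw] about the fixed x, y, z axes, in that order (R = Rz(yaw) Ry(pitch) Rx(roll)).
In Python, from cell import read_state, snapshot, job_done gives the robot as it stands. The module is installed in compiled form; this text tells all that it offers.
- The arm moves only by the tool move_arm, never from a script. Its argument "motion" is a list of rows, each a list of 7 numbers: the shift along the tool's x, y, z in m, then the turn, a rotation vector about the tool's x, y, z in degrees, then the opening, from -1 (shut) to 1 (fully open). In form: [[dx, dy, dz, wx, wy, wz, gripper], ...]. A call has 1 to 12 rows; each row is the pose to reach, as a shift and turn from the pose commanded when the call began, along the tool's axes at that moment; what a row does not reach only later rows make up. A row lasts 1/10 s, in which the tool goes at most 50 mm and 8.59 degrees, less where a joint would pass 70% of its speed; a pose out of reach is approached as far as the arm can. A call with a gripper value outside its range is refused whole. The fingers move at their own pace and stop on an object; the grip force is fixed at half the most. Time passes only in rows, so rows that repeat a pose let the fingers close. It gives the time, the measured TCP pose, the force and the opening at its end, in the units of the state.
- read_state(): the state, without advancing time (a new reading comes with each control period).
- snapshot(name): name is "scene" or "top" or "wrist"; returns a dict with "pixels" (420x560x3 uint8, red, green, blue), "mtx" (3x3 intrinsics, pixels), "k1" (the pictures are not rectified: a ray, as slopes to the right and down, at radius r is drawn at 1 + k1 r^2 times it, then the intrinsics apply), "rvec" (rotation vector, rad) and "tvec" (3), from world to camera coordinates, as OpenCV has them. Camera axes: x right, y down, z forward; pixel columns grow to the right and rows downward; lengths in m; the calibration is good to about 2 mm. A picture is of the moment at which its call begins. There is no depth.
- job_done(): hands the job in, once; it reports no verdict.
The state is a dict: "time": time; "q": joint angles; "dq": joint speeds; "effort": joint torques, N m; "tcp_pos": TCP position; "tcp_rot": TCP orientation; "contact_force": force on the tool from outside, world axes, zero at the start; "ft_torque": the same for the moment, N m; "width": opening from 0.0 (shut) to 1.0 (fully open).
Only numpy, scipy, OpenCV 4.12 (cv2) and the standard library are available. Lean on these libraries where they do the work, as an engineer would, in place of code of your own. Each camera call takes 0.05 s, during which the arm holds its last target. There are 200 camera calls.

## Working session

There is one attempt and no reset: what is moved stays moved. The work goes in short steps, Python scripts to look and compute and a tool call to move; the robot and the scene stay as the last step left them, time stands still between calls to the robot, and variables do not carry over. Pictures are saved under pics/ and viewed, about 12 in all and at most 16, crops included, and the job is handed in when it is done.

Besides the shell and the picture viewer there is one more tool, called after "Call:" as name([rows], argument=value, ...), one row to a line, values as JSON. move_arm: Moves the arm, as the interface text tells. Its arguments: {"type":"object","properties":{"motion":{"type":"array"}},"required":["motion"]}

```bash
mkdir -p pics && cat > h.py <<'E'
import numpy as np, cv2
from cell import read_state, snapshot
from scipy.spatial.transform import Rotation as Ro
def snap(n,f=None):
    s=snapshot(n)
    if f: cv2.imwrite('pics/'+f,cv2.cvtColor(s['pixels'],cv2.COLOR_RGB2BGR))
    return s
def ray(s,px):
    px=np.array(px,float).reshape(-1,1,2)
    K=np.array(s['mtx']);d=((px[:,0]-K[:2,2])/[K[0,0],K[1,1]])
    r=np.linalg.norm(d,axis=1,keepdims=True);u=d.copy()
    for _ in range(20): u=d/(1+s['k1']*(u**2).sum(1,keepdims=True))
    R=cv2.Rodrigues(np.array(s['rvec'],float))[0];t=np.array(s['tvec'],float).ravel()
    return -R.T@t,(np.c_[u,np.ones(len(u))]@R)
def onz(s,px,z):
    o,d=ray(s,px); return o+d*((z-o[2])/d[:,2])[:,None]
def proj(s,P):
    R=cv2.Rodrigues(np.array(s['rvec'],float))[0]
    c=np.atleast_2d(P)@R.T+np.array(s['tvec'],float).ravel();u=c[:,:2]/c[:,2:]
    u=u*(1+s['k1']*(u**2).sum(1,keepdims=True));K=np.array(s['mtx'])
    return u*[K[0,0],K[1,1]]+K[:2,2]
def delta(p,rpy=None,st=None):
    st=st or read_state();R=Ro.from_euler('xyz',st['tcp_rot'])
    v=R.inv().apply(np.array(p)-st['tcp_pos'])
    w=(R.inv()*Ro.from_euler('xyz',rpy)).as_rotvec(degrees=True) if rpy is not None else np.zeros(3)
    return np.round(v,4),np.round(w,2)
E
python3 - <<'E'
from h import *
for n in('scene','top'):
    s=snap(n,n+'0.png');R=cv2.Rodrigues(np.array(s['rvec'],float))[0];print(n,(-R.T@np.ravel(s['tvec'])).round(3),R[2].round(3),s['k1'],s['mtx'][0][0])
print(read_state())
E
```

```text
scene [ 0.939 -0.72   0.79 ] [-0.35   0.629 -0.694] -0.0845998878639266 453.96254776181155
top [ 0.489 -0.029  1.177] [ 0.068  0.019 -0.998] -0.15398007974539535 511.1125724869486
{'time': 0.1, 'q': array([-1.29559667e+00,  4.91522869e-01,  1.55936168e+00, -2.79428479e-06,
        1.09168159e+00, -1.05589178e-01]), 'dq': array([-9.33781254e-04,  6.20224495e-04, -1.70020913e-03, -1.95194050e-04,
        6.87764396e-05, -1.68533782e-03]), 'effort': array([ 2.15694767e-03, -6.13626409e+01, -2.58605844e+01,  6.94001396e-02,
        4.70396876e-02, -5.15996419e-05]), 'tcp_pos': array([ 0.23225622, -0.58003182,  0.21411476]), 'tcp_rot': array([-3.14062433e+00, -1.00134156e-04,  3.80790080e-01]), 'contact_force': array([-0.27704459,  0.44182071,  0.03830433]), 'ft_torque': array([-0.00595155,  0.01053657,  0.01903601]), 'width': 0.9996990605041071}
```

View pics/top0.png

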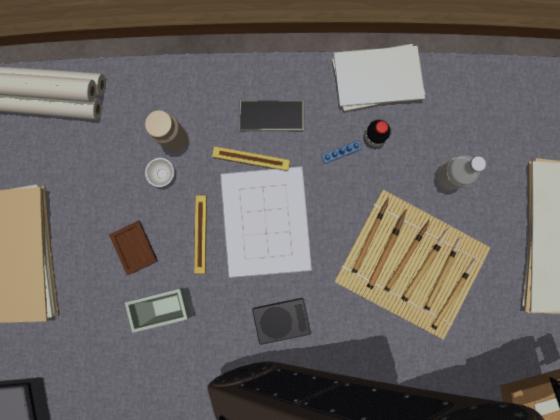

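View pics/scene0.png

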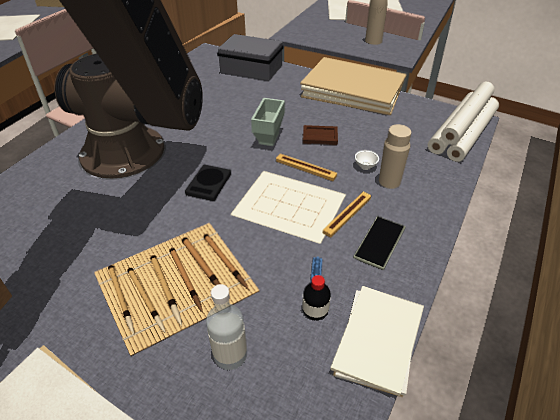

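Six brushes lie on the mat, around (415,262) in the top view. The pot is at (156,310), the stand at (133,247), the sheet at (265,222), and the weights at (250,158) and (200,234). I'll enlarge these regions.

```bash
python3 - <<'E'
import cv2,numpy as np
i=cv2.imread('pics/top0.png')
a=cv2.resize(i[185:340,330:495],None,fx=3.6,fy=3.6,interpolation=cv2.INTER_CUBIC)
b=cv2.resize(i[185:340,100:190],None,fx=2.2,fy=3.6*2.2/3.6,interpolation=cv2.INTER_CUBIC)
c=np.zeros((a.shape[0],a.shape[1]+b.shape[1],3),np.uint8);c[:,:a.shape[1]]=a;c[:b.shape[0],a.shape[1]:]=b
c=cv2.convertScaleAbs(c,alpha=1.5);cv2.imwrite('pics/crop0.png',c);print(c.shape)
E
```

```text
(558, 792, 3)
```

View pics/crop0.png

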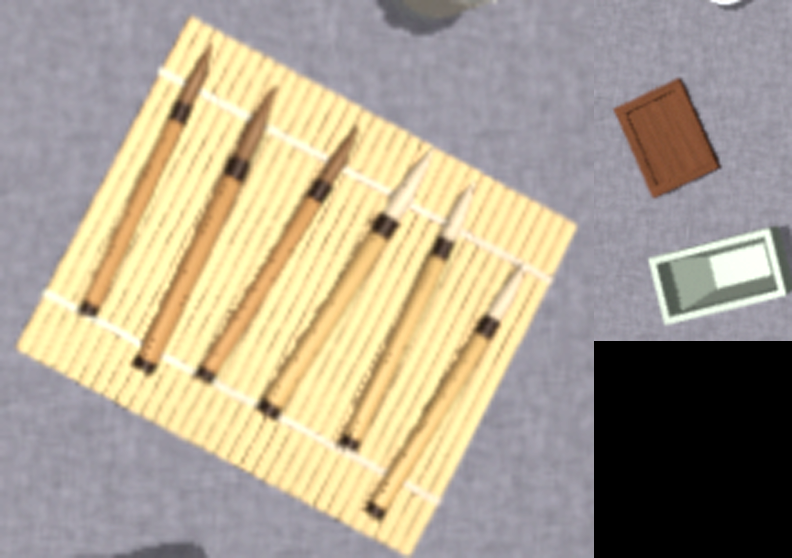

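The crop shows each brush's black foot band and ferrule clearly. The feet run from (86,313) to (373,515) in crop pixels. Next I'll compute positions from these points.

```bash
cat > m0.py <<'E'
from h import *
s=snap('top')
def show(n,P): print(n,(P[:,:2]*1000).round(0).tolist())
def rect(P):
    c=P[:,:2].mean(0);(_, (w,h),_)=cv2.minAreaRect((P[:,:2]*1000).astype(np.float32))
    e=[(P[(i+1)%4]-P[i])[:2] for i in range(4)];L=max(e,key=np.linalg.norm);a=np.degrees(np.arctan2(L[1],L[0]))%180
    return (c*1000).round(1),round(a,1),round(w),round(h)
B=dict(A=[(86,313),(182,110),(210,48)],B=[(143,369),(237,166),(274,86)],C=[(203,378),(320,188),(356,126)],D=[(266,413),(385,225),(427,152)],E=[(346,445),(443,246),(473,184)],F=[(373,515),(487,325),(523,262)])
for k,v in B.items():
    P=onz(s,np.array(v)/3.6+[330,185],.011)*1000;d=P[1]-P[0]
    print(k,P[:,:2].round(0).tolist(),'len',np.linalg.norm(P[2]-P[0]).round(),np.linalg.norm(d).round(),'ang',np.degrees(np.arctan2(d[1],d[0])).round(1))
f=lambda v:(np.array(v)-[594,0])/2.2+[100,185]
print('stand',rect(onz(s,f([(614,108),(681,80),(720,166),(654,197)]),.0175)))
print('pot',rect(onz(s,f([(649,259),(771,230),(785,295),(667,323)]),.1)))
im=cv2.cvtColor(s['pixels'],cv2.COLOR_RGB2HSV)
m=cv2.inRange(im,(18,120,80),(35,255,255))
for mm,z in((m,.014),(cv2.inRange(s['pixels'],(140,)*3,(255,)*3),0)):
    mm=cv2.morphologyEx(mm,cv2.MORPH_CLOSE,np.ones((7,7)))
    for c in cv2.findContours(mm,0,2)[0]:
        r=cv2.minAreaRect(c)
        if cv2.contourArea(c)>500 and 150<r[0][0]<320: print(r[0],rect(onz(s,cv2.boxPoints(r),z)))
E
python3 m0.py
```

```text
A [[424.0, -165.0], [552.0, -228.0], [591.0, -247.0]] len 186.0 143.0 ang -26.0
B [[388.0, -201.0], [516.0, -263.0], [567.0, -287.0]] len 198.0 142.0 ang -25.6
C [[382.0, -239.0], [502.0, -316.0], [541.0, -340.0]] len 188.0 142.0 ang -32.6
D [[359.0, -280.0], [478.0, -358.0], [524.0, -386.0]] len 196.0 142.0 ang -33.5
E [[338.0, -331.0], [464.0, -396.0], [503.0, -416.0]] len 186.0 141.0 ang -27.2
F [[293.0, -349.0], [413.0, -424.0], [453.0, -449.0]] len 188.0 142.0 ang -32.2
stand (array([479.9, 341.6]), np.float64(25.6), 104, 79)
pot (array([345.9, 264.2]), np.float64(103.7), 65, 125)
(200.0, 234.5) (array([510.5, 185.8]), np.float64(0.3), 177, 23)
(250.42723083496094, 158.39425659179688) (array([685.2,  70.4]), np.float64(78.9), 177, 24)
(155.41177368164062, 310.6470642089844) (array([332.9, 293.8]), np.float64(104.4), 73, 135)
(265.34381103515625, 221.61895751953125) (array([540.5,  36.8]), np.float64(5.2), 242, 193)
(159.0, 172.0) (array([657.6, 287.6]), np.float64(89.2), 69, 67)
```

```bash
cat >> h.py <<'E'
def D(yaw,tilt=0):
    "tool down at yaw (deg), then tilted outward by tilt about tool y (z toward +x of yaw)"
    return Ro.from_euler('xyz',[180,0,yaw],degrees=True)*Ro.from_euler('y',tilt,degrees=True)
def plan(W,st=None):
    st=st or read_state();p=np.array(st['tcp_pos']);R=Ro.from_euler('xyz',st['tcp_rot'])
    for q,Q in W:
        v=R.inv().apply(np.array(q)-p);w=(R.inv()*Q).as_rotvec(degrees=True)
        print(np.round(v,3).tolist(),np.round(w,1).tolist(),'rows>=',int(np.ceil(max(np.linalg.norm(v)/.05,np.linalg.norm(w)/8.59))));p=np.array(q);R=Q
E
python3 - <<'E'
from h import *
print(D(0,90).apply([0,0,1]),D(0,90).apply([1,0,0]))
plan([((.42,-.1,.25),D(60)),((.346,.264,.20),D(103.7)),((.346,.264,.063),D(103.7))])
E
```

```text
[ 1.00000000e+00 -2.46519033e-32 -2.22044605e-16] [2.22044605e-16 1.22464680e-16 1.00000000e+00]
[0.353, -0.376, -0.035] [-0.0, -0.0, -38.2] rows>= 11
[0.278, -0.246, 0.05] [-0.0, 0.0, -43.7] rows>= 8
[0.0, -0.0, 0.137] [0.0, 0.0, 0.0] rows>= 3
```

Call:
move_arm([
  [0.353, -0.376, -0.035, 0, 0, -38.2, 1],
  [0.353, -0.376, -0.035, 0, 0, -38.2, 1],
  [0.353, -0.376, -0.035, 0, 0, -38.2, 1],
  [0.353, -0.376, -0.035, 0, 0, -38.2, 1],
  [0.353, -0.376, -0.035, 0, 0, -38.2, 1],
  [0.353, -0.376, -0.035, 0, 0, -38.2, 1],
  [0.353, -0.376, -0.035, 0, 0, -38.2, 1],
  [0.353, -0.376, -0.035, 0, 0, -38.2, 1],
  [0.353, -0.376, -0.035, 0, 0, -38.2, 1],
  [0.353, -0.376, -0.035, 0, 0, -38.2, 1],
  [0.353, -0.376, -0.035, 0, 0, -38.2, 1],
  [0.353, -0.376, -0.035, 0, 0, -38.2, 1],
])

```text
time: 1.35
tcp_pos: [0.4208, -0.098, 0.2498]
tcp_rot: [3.141, -0.0, 1.051]
contact_force: [-0.9, 0.3, -0.5]
width: 0.998
```

Call:
move_arm([
  [0.278, -0.246, 0.05, 0, 0, -43.7, 1],
  [0.278, -0.246, 0.05, 0, 0, -43.7, 1],
  [0.278, -0.246, 0.05, 0, 0, -43.7, 1],
  [0.278, -0.246, 0.05, 0, 0, -43.7, 1],
  [0.278, -0.246, 0.05, 0, 0, -43.7, 1],
  [0.278, -0.246, 0.05, 0, 0, -43.7, 1],
  [0.278, -0.246, 0.05, 0, 0, -43.7, 1],
  [0.278, -0.246, 0.05, 0, 0, -43.7, 1],
  [0.278, -0.246, 0.05, 0, 0, -43.7, 1],
  [0.278, -0.246, 0.05, 0, 0, -43.7, 1],
  [0.278, -0.246, 0.05, 0, 0, -43.7, 1],
  [0.278, -0.246, 0.05, 0, 0, -43.7, 1],
])

```text
time: 2.55
tcp_pos: [0.3467, 0.2627, 0.1998]
tcp_rot: [3.141, 0.0, 1.808]
contact_force: [0.3, -0.4, -0.6]
width: 1.004
```

```bash
python3 - <<'E'
from h import *
print(read_state())
plan([((.346,.264,.063),D(103.7))])
s=snap('wrist','w1.png')
E
```

```text
{'time': 2.55, 'q': array([ 4.96474811e-01,  2.41455184e-01,  2.01931070e+00, -2.33439158e-04,
        8.80599783e-01,  2.59099967e-01]), 'dq': array([ 0.0057176 ,  0.00129941, -0.00044984,  0.00170729, -0.00110639,
        0.00476448]), 'effort': array([ 2.45896960e-01, -3.95006418e+01, -2.16950941e+01,  7.01562641e-02,
        1.42001637e-02, -1.75485585e-02]), 'tcp_pos': array([0.34665765, 0.26268936, 0.19976289]), 'tcp_rot': array([3.14132713e+00, 1.15880815e-04, 1.80831976e+00]), 'contact_force': array([ 0.27297256, -0.39773784, -0.60670146]), 'ft_torque': array([-0.05126113, -0.10041538,  0.01940075]), 'width': 1.0041515649336399}
[0.001, -0.0, 0.137] [0.0, 0.0, -0.1] rows>= 3
```

View pics/w1.png

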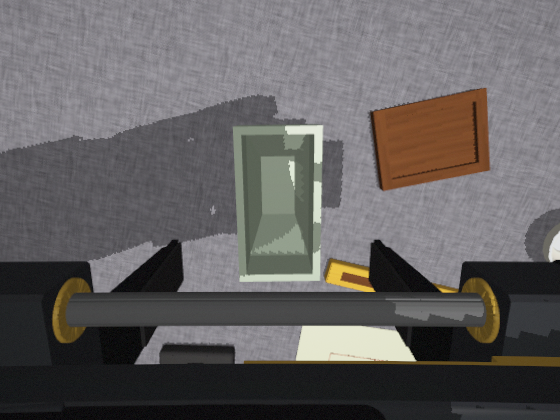

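The wrist view shows the pot rim with corners (233,127), (323,125), (320,280) and (239,281), and the stand at about (432,139). I'll refine both positions from this nearer view.

```bash
python3 - <<'E'
from h import *
s=snap('wrist')
for n,p,z in(('pot',[(233,127),(323,125),(320,280),(239,281)],.1),('stand',[(372,112),(487,88),(491,167),(382,190)],.0175)):
    P=onz(s,p,z)[:,:2]*1000;e=np.diff(np.r_[P,P[:1]],axis=0)
    print(n,P.mean(0).round(1),np.hypot(*e.T).round(),np.degrees(np.arctan2(e[:,1],e[:,0])).round(1))
E
```

```text
pot [347.2 265.9] [ 66. 124.  66. 123.] [  14.8  -75.6 -165.7  104.1]
stand [480.5 344.7] [106.  74. 106.  77.] [  24.8  -64.6 -154.1  115.1]
```

Call:
move_arm([
  [0.002, 0.0, 0.07, 0, 0, -0.4, 1],
  [0.002, 0.0, 0.137, 0, 0, -0.4, 1],
  [0.002, 0.0, 0.137, 0, 0, -0.4, 1],
  [0.002, 0.0, 0.137, 0, 0, -0.4, 1],
  [0.002, 0.0, 0.137, 0, 0, -0.4, 1],
  [0.002, 0.0, 0.137, 0, 0, -0.4, -1],
  [0.002, 0.0, 0.137, 0, 0, -0.4, -1],
  [0.002, 0.0, 0.137, 0, 0, -0.4, -1],
  [0.002, 0.0, 0.137, 0, 0, -0.4, -1],
  [0.002, 0.0, 0.137, 0, 0, -0.4, -1],
  [0.002, 0.0, 0.137, 0, 0, -0.4, -1],
  [0.002, 0.0, 0.137, 0, 0, -0.4, -1],
])

```text
time: 3.85
tcp_pos: [0.3466, 0.2662, 0.0634]
tcp_rot: [3.139, -0.001, 1.817]
contact_force: [2.2, 0.5, 10.0]
width: 0.696
```

```bash
python3 - <<'E'
from h import *
s=read_state();print(s['width']*95,s['tcp_pos'],s['contact_force'])
p=s['tcp_pos']
plan([((*p[:2],.13),D(104)),((.480,.343,.13),D(25.3)),((.480,.343,.0765),D(25.3))])
E
```

```text
66.10685065615073 [0.34660519 0.26617651 0.06340622] [ 2.22249384  0.4809968  10.02051116]
[0.0, 0.0, -0.067] [0.2, -0.0, 0.1] rows>= 2
[0.042, 0.148, 0.0] [0.0, -0.0, 78.7] rows>= 10
[-0.0, -0.0, 0.054] [0.0, 0.0, 0.0] rows>= 2
```

Call:
move_arm([
  [0, 0, -0.03, 0, 0, 0, -1],
  [0, 0, -0.067, 0, 0, 0, -1],
  [0.02, 0.04, -0.067, 0, 0, 8, -1],
  [0.03, 0.08, -0.067, 0, 0, 16, -1],
  [0.042, 0.148, -0.067, 0, 0, 78.7, -1],
  [0.042, 0.148, -0.067, 0, 0, 78.7, -1],
  [0.042, 0.148, -0.067, 0, 0, 78.7, -1],
  [0.042, 0.148, -0.067, 0, 0, 78.7, -1],
  [0.042, 0.148, -0.067, 0, 0, 78.7, -1],
  [0.042, 0.148, -0.067, 0, 0, 78.7, -1],
  [0.042, 0.148, -0.067, 0, 0, 78.7, -1],
  [0.042, 0.148, -0.067, 0, 0, 78.7, -1],
])

```text
time: 5.05
tcp_pos: [0.4782, 0.3421, 0.1287]
tcp_rot: [3.141, 0.003, 0.438]
contact_force: [-0.7, 0.5, -5.8]
width: 0.696
```

Call:
move_arm([
  [0, 0, 0, 0, 0, 0, -1],
  [0, 0, 0, 0, 0, 0, -1],
  [0, 0, 0, 0, 0, 0, -1],
])

```text
time: 5.35
tcp_pos: [0.4787, 0.3424, 0.1293]
tcp_rot: [3.141, 0.001, 0.445]
contact_force: [0.2, 0.2, -5.4]
width: 0.695
```

```bash
python3 - <<'E'
from h import *
plan([((.480,.343,.13),D(25.3)),((.480,.343,.0765),D(25.3))])
snap('wrist','w2.png')
E
```

```text
[0.001, 0.0, -0.001] [0.0, 0.0, 0.2] rows>= 1
[-0.0, -0.0, 0.054] [0.0, 0.0, 0.0] rows>= 2
```

View pics/w2.png

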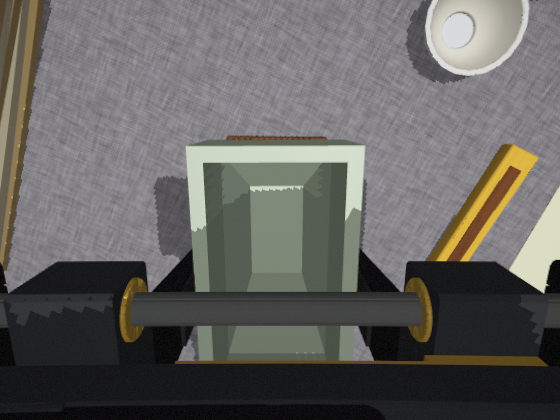

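```bash
python3 - <<'E'
from h import *
s=snap('wrist')
u=np.array([np.cos(np.radians(25.3)),np.sin(np.radians(25.3))]);v=np.array([-u[1],u[0]]);c=read_state()['tcp_pos'][:2]
for p,z in(([(227,137),(326,137)],.0175),([(187,146),(364,146)],.166)):
    P=onz(s,p,z)[:,:2]-c;print((P@u*1000).round(1),(P@v*1000).round(1))
E
```

```text
[54.3 54.5] [ 38.1 -38.1]
[59.5 59.7] [ 33.1 -31.6]
```

Call:
move_arm([
  [0.003, 0, 0.03, 0, 0, 0.2, -1],
  [0.003, 0, 0.04, 0, 0, 0.2, -1],
  [0.003, 0, 0.046, 0, 0, 0.2, -1],
  [0.003, 0, 0.05, 0, 0, 0.2, -1],
  [0.003, 0, 0.052, 0, 0, 0.2, -1],
  [0.003, 0, 0.053, 0, 0, 0.2, -1],
  [0.003, 0, 0.054, 0, 0, 0.2, -1],
  [0.003, 0, 0.054, 0, 0, 0.2, -1],
])

```text
time: 6.25
tcp_pos: [0.4817, 0.3439, 0.0758]
tcp_rot: [3.142, -0.0, 0.44]
contact_force: [0.9, -0.2, -6.6]
width: 0.696
```

Call:
move_arm([
  [0, 0, 0.001, 0, 0, 0, -1],
  [0, 0, 0.001, 0, 0, 0, -1],
  [0, 0, 0.001, 0, 0, 0, 0.7],
  [0, 0, 0.001, 0, 0, 0, 0.7],
  [0, 0, 0.001, 0, 0, 0, 1],
  [0, 0, 0.001, 0, 0, 0, 1],
  [0, 0, 0.001, 0, 0, 0, 1],
  [0, 0, -0.05, 0, 0, 0, 1],
  [0, 0, -0.1, 0, 0, 0, 1],
  [0, 0, -0.15, 0, 0, 0, 1],
  [0, 0, -0.15, 0, 0, 0, 1],
  [0, 0, -0.15, 0, 0, 0, 1],
])

```text
time: 7.45
tcp_pos: [0.4817, 0.3439, 0.2264]
tcp_rot: [-3.142, -0.002, 0.44]
contact_force: [0.1, -0.3, -0.9]
width: 1.001
```

```bash
python3 - <<'E'
from h import *
s=snap('top')
a=snap('scene');i=np.hstack([cv2.resize(s['pixels'][200:320,80:240],(480,360)),cv2.resize(a['pixels'][80:180,220:360],(504,360))])[:,:,::-1]
cv2.imwrite('pics/c3.png',cv2.resize(i,(800,293)))
print(read_state()['tcp_pos'],read_state()['time'])
E
```

```text
[0.4811109  0.34354156 0.22425533] 7.55
```

View pics/c3.png

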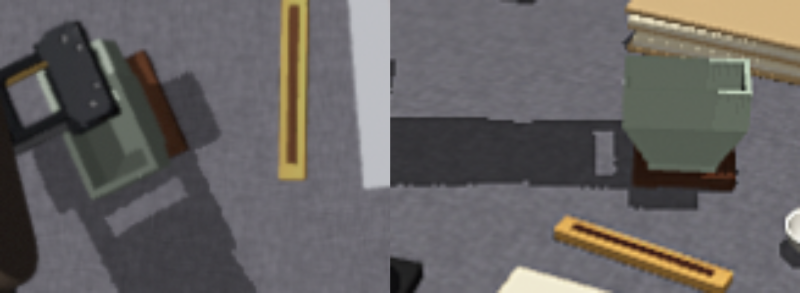

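The top and scene crops show the pot standing upright and square in the stand, released and steady. Before choosing a tilt direction for the brushes, I need the arm's geometry, so I'll make a small tilt and read the joints.

```bash
python3 - <<'E'
from h import *
s=read_state();print(s['q'].round(4).tolist(),s['tcp_pos'].round(4).tolist(),s['tcp_rot'].round(4).tolist())
E
```

```text
[0.5084, 0.434, 1.6313, -0.0001, 1.0784, 1.6391] [0.4811, 0.3435, 0.2243] [3.1414, 0.002, 0.4402]
```

Call:
move_arm([
  [0, 0, -0.05, 0, 8, 0, 1],
  [0.0, 0, -0.05, 0, 16, 0, 1],
  [0.0, 0, -0.05, 0, 24, 0, 1],
  [0.0, 0, -0.05, 0, 30, 0, 1],
  [0.0, 0, -0.05, 0, 30, 0, 1],
  [0.0, 0, -0.05, 0, 30, 0, 1],
  [0.0, 0, -0.05, 0, 30, 0, 1],
])

```text
time: 8.25
tcp_pos: [0.4823, 0.3441, 0.2752]
tcp_rot: [3.141, -0.521, 0.44]
contact_force: [0.9, 0.5, -0.0]
width: 0.997
```

```bash
python3 - <<'E'
from h import *
s=read_state();print(s['q'].round(4).tolist(),s['tcp_pos'].round(4).tolist(),s['tcp_rot'].round(4).tolist())
plan([((.52,-.1,.27),D(0)),((.536,-.220,.12),D(-26))])
E
```

```text
[0.5286, 0.2269, 1.9122, -0.0951, 0.485, 1.7319] [0.4823, 0.3441, 0.2752] [3.1414, -0.5211, 0.44]
[-0.137, 0.418, -0.073] [-6.6, -29.4, 24.6] rows>= 9
[0.016, 0.12, 0.15] [0.0, -0.0, 26.0] rows>= 4
```

```bash
cat > kin.py <<'E'
from h import *
from scipy.optimize import least_squares
Q=[([-1.29559667,.491522869,1.55936168,0,1.09168159,-.105589178],[.23225622,-.58003182,.21411476]),
([.496474811,.241455184,2.01931070,-.000233,.880599783,.259099967],[.34665765,.26268936,.19976289]),
([0.5084,0.434,1.6313,-0.0001,1.0784,1.6391],[0.4811,0.3435,0.2243]),
([0.5286,0.2269,1.9122,-0.0951,0.485,1.7319],[0.4823,0.3441,0.2752])]
def fk(q,p):
    h,e,L1,L2,Lt,a,o=p;r=Ro.from_euler
    R1=r('z',q[0]);R2=R1*r('y',q[1]);R3=R2*r('y',q[2]);R5=R3*r('z',q[3])*r('y',q[4]);R6=R5*r('z',q[5]+np.pi/2)
    return R1.apply([a,e,h])+R2.apply([0,0,L1])+R3.apply([o,0,L2])+R5.apply([0,0,Lt]),R6
f=least_squares(lambda p:np.r_[np.concatenate([fk(q,p)[0]-x for q,x in Q]),1e-3*np.array([p[5],p[6],p[0]-.2])],[.2,.066,.6,.5,.35,0,0])
P=f.x
lo=np.array([-3.1,-.84,.05,-1.13,.06,-2.69]);hi=np.array([3.1,2.19,2.79,4.28,2.93,2.69])
def ik(x,R,q0):
    g=lambda q:np.r_[(fk(q,P)[0]-x)*3,(fk(q,P)[1].inv()*R).as_rotvec()]
    s=least_squares(g,np.clip(q0,lo+.01,hi-.01),bounds=(lo,hi));return s.x,np.linalg.norm(s.fun)
E
python3 - <<'E'
from kin import *
print(P.round(4),np.abs(f.fun).max())
rng=np.random.default_rng(0)
c=np.array([.481,.3437,.15])
for az in(25,205,115,-65,70,-20,160,-110):
  for T in(72,60):
    res=[]
    for k in range(12):
        q0=np.array([.5,.4,1.6,[0,1.57,3.14][k%3],1.1,rng.uniform(-2,2)]);q,e=ik(c,D(az,T),q0)
        if e<3e-3: res.append(tuple(q.round(2).tolist()))
    print(az,T,sorted(set(res))[:3])
E
```

```text
[ 1.959e-01  6.590e-02  5.872e-01  4.110e-01  2.720e-01 -5.000e-04
  4.250e-02] 4.251225882650471e-05
25 72 [(0.57, 0.7, 2.45, 3.27, 1.26, -1.57)]
25 60 [(0.56, 0.55, 2.37, 3.28, 0.83, -1.61)]
205 72 [(0.49, 1.06, 1.04, 0.06, 2.29, -1.51)]
205 60 [(0.49, 0.97, 1.11, 0.05, 2.1, -1.52)]
115 72 [(0.07, 0.8, 1.8, 1.1, 1.48, -1.06)]
115 60 [(0.11, 0.71, 1.8, 1.01, 1.33, -0.95)]
-65 72 [(0.9, 0.87, 1.56, -1.02, 1.61, -2.19)]
-65 60 [(0.87, 0.79, 1.58, -0.91, 1.47, -2.26)]
70 72 [(0.09, 0.7, 2.28, 1.95, 1.19, -1.41)]
70 60 [(0.14, 0.58, 2.23, 1.85, 0.92, -1.2)]
-20 72 []
-20 60 []
160 72 [(0.25, 0.96, 1.32, 0.63, 1.98, -1.08)]
160 60 [(0.27, 0.87, 1.36, 0.55, 1.82, -1.08)]
-110 72 [(0.72, 1.02, 1.15, -0.56, 2.11, -2.05)]
-110 60 [(0.71, 0.93, 1.21, -0.48, 1.94, -2.03)]
```

```bash
cat > brush.py <<'E'
from kin import *
BR={k:(np.array(f)/1000,a) for k,f,a in(('A',(424,-165),-26),('B',(388,-201),-25.6),('C',(382,-239),-32.6),('D',(359,-280),-33.5),('E',(338,-331),-27.2),('F',(293,-349),-32.2))}
g=.125;C=np.array([.4805,.3435]);t=np.radians(25.2);U=np.array([np.cos(t),np.sin(t),0]);V=np.array([-U[1],U[0],0]);Z=np.array([0,0,1.])
def pick(k,z=.007):
    f,a=BR[k];t=np.radians(a);return np.r_[f+g*np.array([np.cos(t),np.sin(t)]),z],D(a)
def place(s,y,lean=.268,fan=.1,clear=.004,back=0,d=.004):
    b=-U*lean+V*fan*np.sign(y)+Z;b/=np.linalg.norm(b)
    z=-U-(-U@b)*b;z/=np.linalg.norm(z);R=Ro.from_matrix(np.c_[b,np.cross(z,b),z])
    F=np.r_[C,0]+U*s+V*y+Z*(.020+.002+clear)
    return F+(g+back)*b+d*z,R
W1=((.50,-.10,.28),D(60));W2=((.50,.15,.30),D(150))
def seq(k,s,y):
    p,R=pick(k);hi=(p+[0,0,.15],R)
    return dict(hover=(p+[0,0,.12],R),pick=(p,R),lift=(p+[0,0,.2],R),W1=W1,W2=W2,pre=place(s,y,back=.12),ins=place(s,y))
E
python3 - <<'E'
from brush import *
S=seq('A',-.013,.007)
q=np.array([-.4,.49,1.56,0,1.09,1.5])
for k,v in S.items():
    q,e=ik(*v,q);print(k,v[0].round(3),q.round(2),round(e,4))
W=[((.52,-.1,.27),D(0)),S['hover'],S['pick'],S['lift'],W1,W2,S['pre'],S['ins']]
plan(W)
s=snap('top');cv2.imwrite('pics/ref.png',s['pixels'][:,:,::-1])
print('tumbler',onz(s,[(162,127)],.165))
E
```

```text
hover [ 0.536 -0.22   0.127] [-0.5   0.53  1.77 -0.    0.85  1.52] 0.0
pick [ 0.536 -0.22   0.007] [-0.5   0.71  1.84 -0.    0.6   1.52] 0.0
lift [ 0.536 -0.22   0.207] [-0.5   0.43  1.68  0.    1.03  1.52] 0.0Traceback (most recent call last):
  File "<stdin>", line 5, in <module>
AttributeError: 'tuple' object has no attribute 'round'. Did you mean: 'count'?
```

```bash
python3 - <<'E'
from brush import *
S=seq('A',-.013,.007)
q=np.array([-.4,.49,1.56,0,1.09,1.5])
for k,v in S.items():
    q,e=ik(*v,q);print(k,np.round(v[0],3),q.round(2),round(e,4))
W=[((.52,-.1,.27),D(0)),S['hover'],S['pick'],S['lift'],W1,W2,S['pre'],S['ins']]
plan(W)
s=snap('top');cv2.imwrite('pics/ref.png',s['pixels'][:,:,::-1])
print('tumbler',onz(s,[(160,120)],.165))
E
```

```text
hover [ 0.536 -0.22   0.127] [-0.5   0.53  1.77 -0.    0.85  1.52] 0.0
pick [ 0.536 -0.22   0.007] [-0.5   0.71  1.84 -0.    0.6   1.52] 0.0
lift [ 0.536 -0.22   0.207] [-0.5   0.43  1.68  0.    1.03  1.52] 0.0
W1 [ 0.5  -0.1   0.28] [-0.33  0.26  1.74 -0.    1.14  0.2 ] 0.0
W2 [0.5  0.15 0.3 ] [ 0.16  0.26  1.69 -0.    1.19 -0.88] 0.0
pre [0.395 0.337 0.261] [ 0.54  0.86  1.25  0.1   2.34 -1.38] 0.0
ins [0.428 0.34  0.145] [ 0.52  1.03  1.2   0.07  2.23 -1.41] 0.0
[-0.137, 0.418, -0.073] [-6.6, -29.4, 24.6] rows>= 9
[0.016, 0.12, 0.143] [0.0, -0.0, 26.0] rows>= 4
[0.0, -0.0, 0.12] [0.0, 0.0, 0.0] rows>= 3
[0.0, 0.0, -0.2] [0.0, 0.0, 0.0] rows>= 4
[-0.085, -0.092, -0.073] [0.0, 0.0, -86.0] rows>= 11
[0.217, -0.125, -0.02] [-0.0, 0.0, -90.0] rows>= 11
[0.184, 0.11, 0.039] [40.2, 66.1, -43.1] rows>= 11
[-0.12, -0.0, 0.0] [0.0, 0.0, 0.0] rows>= 3
tumbler [[0.74132369 0.24342374 0.165     ]]
```

Call:
move_arm([
  [-0.137, 0.418, -0.073, -6.6, -29.4, 24.6, -0.25],
  [-0.137, 0.418, -0.073, -6.6, -29.4, 24.6, -0.25],
  [-0.137, 0.418, -0.073, -6.6, -29.4, 24.6, -0.25],
  [-0.137, 0.418, -0.073, -6.6, -29.4, 24.6, -0.25],
  [-0.137, 0.418, -0.073, -6.6, -29.4, 24.6, -0.25],
  [-0.137, 0.418, -0.073, -6.6, -29.4, 24.6, -0.25],
  [-0.137, 0.418, -0.073, -6.6, -29.4, 24.6, -0.25],
  [-0.137, 0.418, -0.073, -6.6, -29.4, 24.6, -0.25],
  [-0.137, 0.418, -0.073, -6.6, -29.4, 24.6, -0.25],
  [-0.137, 0.418, -0.073, -6.6, -29.4, 24.6, -0.25],
  [-0.137, 0.418, -0.073, -6.6, -29.4, 24.6, -0.25],
])

```text
time: 9.4
tcp_pos: [0.5196, -0.1014, 0.27]
tcp_rot: [-3.14, -0.001, -0.002]
contact_force: [-0.0, 0.4, 0.2]
width: 0.372
```

Call:
move_arm([
  [0.016, 0.12, 0.143, 0, 0, 26, -0.25],
  [0.016, 0.12, 0.143, 0, 0, 26, -0.25],
  [0.016, 0.12, 0.143, 0, 0, 26, -0.25],
  [0.016, 0.12, 0.143, 0, 0, 26, -0.25],
  [0.016, 0.12, 0.143, 0, 0, 26, -0.25],
  [0.016, 0.12, 0.143, 0, 0, 26, -0.25],
  [0.016, 0.12, 0.143, 0, 0, 26, -0.25],
])

```text
time: 10.1
tcp_pos: [0.5364, -0.2192, 0.1286]
tcp_rot: [-3.14, -0.003, -0.451]
contact_force: [-0.5, 0.0, 0.8]
width: 0.376
```

```bash
python3 - <<'E'
from brush import *
print(read_state()['width'])
plan([pick('A')])
snap('wrist','w4.png')
E
```

```text
0.37621570398567244
[-0.0, 0.001, 0.122] [-0.1, -0.2, 0.1] rows>= 3
```

View pics/w4.png

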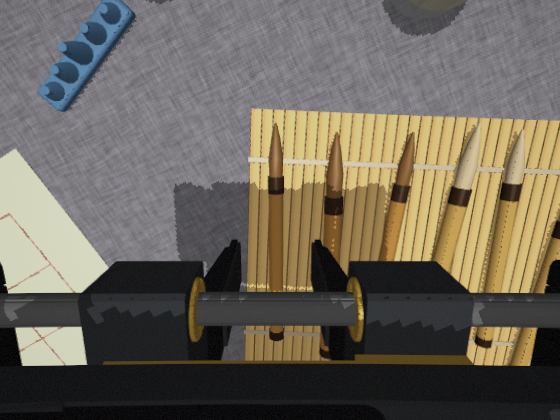

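The wrist view shows brush A centred between the fingers at column 277, ferrule at (276,184). I'll go down, grip and lift.

Call:
move_arm([
  [0, 0.001, 0.05, 0, 0, 0, -0.25],
  [0, 0.001, 0.1, 0, 0, 0, -0.25],
  [0, 0.001, 0.122, 0, 0, 0, -0.25],
  [0, 0.001, 0.122, 0, 0, 0, -0.25],
  [0, 0.001, 0.122, 0, 0, 0, -0.25],
  [0, 0.001, 0.122, 0, 0, 0, -1],
  [0, 0.001, 0.122, 0, 0, 0, -1],
  [0, 0.001, 0.122, 0, 0, 0, -1],
  [0, 0.001, 0.122, 0, 0, 0, -1],
  [0, 0.001, 0.122, 0, 0, 0, -1],
])

```text
time: 11.15
tcp_pos: [0.5356, -0.2212, 0.0056]
tcp_rot: [-3.14, -0.002, -0.453]
contact_force: [0.5, 1.9, 4.7]
width: 0.124
```

Call:
move_arm([
  [0, 0, -0.05, 0, 0, 0, -1],
  [0, 0, -0.1, 0, 0, 0, -1],
  [0, 0, -0.15, 0, 0, 0, -1],
  [0, 0, -0.2, 0, 0, 0, -1],
  [0, 0, -0.2, 0, 0, 0, -1],
])

```text
time: 11.65
tcp_pos: [0.5371, -0.2224, 0.2118]
tcp_rot: [-3.141, -0.012, -0.453]
contact_force: [0.2, -0.2, -0.6]
width: 0.119
```

Call:
move_arm([
  [-0.085, -0.092, -0.073, 0, 0, -86, -1],
  [-0.085, -0.092, -0.073, 0, 0, -86, -1],
  [-0.085, -0.092, -0.073, 0, 0, -86, -1],
  [-0.085, -0.092, -0.073, 0, 0, -86, -1],
  [-0.085, -0.092, -0.073, 0, 0, -86, -1],
  [-0.085, -0.092, -0.073, 0, 0, -86, -1],
  [-0.085, -0.092, -0.073, 0, 0, -86, -1],
  [-0.085, -0.092, -0.073, 0, 0, -86, -1],
  [-0.085, -0.092, -0.073, 0, 0, -86, -1],
  [-0.085, -0.092, -0.073, 0, 0, -86, -1],
  [-0.085, -0.092, -0.073, 0, 0, -86, -1],
  [-0.085, -0.092, -0.073, 0, 0, -86, -1],
])

```text
time: 12.85
tcp_pos: [0.4987, -0.1014, 0.2778]
tcp_rot: [3.141, -0.001, 1.043]
contact_force: [0.1, 0.7, -1.0]
width: 0.123
```

Call:
move_arm([
  [0.217, -0.125, -0.02, 0, 0, -90, -1],
  [0.217, -0.125, -0.02, 0, 0, -90, -1],
  [0.217, -0.125, -0.02, 0, 0, -90, -1],
  [0.217, -0.125, -0.02, 0, 0, -90, -1],
  [0.217, -0.125, -0.02, 0, 0, -90, -1],
  [0.217, -0.125, -0.02, 0, 0, -90, -1],
  [0.217, -0.125, -0.02, 0, 0, -90, -1],
  [0.217, -0.125, -0.02, 0, 0, -90, -1],
  [0.217, -0.125, -0.02, 0, 0, -90, -1],
  [0.217, -0.125, -0.02, 0, 0, -90, -1],
  [0.217, -0.125, -0.02, 0, 0, -90, -1],
  [0.217, -0.125, -0.02, 0, 0, -90, -1],
])

```text
time: 14.05
tcp_pos: [0.4989, 0.149, 0.2981]
tcp_rot: [3.141, 0.001, 2.616]
contact_force: [0.5, 0.8, -0.4]
width: 0.122
```

```bash
python3 - <<'E'
from brush import *
print(read_state()['width']*95)
S=seq('A',-.013,.007);plan([S['pre'],S['ins']])
E
```

```text
11.575362660770853
[0.184, 0.111, 0.037] [40.3, 66.1, -43.2] rows>= 11
[-0.12, -0.0, 0.0] [0.0, 0.0, 0.0] rows>= 3
```

Brush A is held (width 11.6 mm). Next I'll tilt to the pre-insert pose and check it.

Call:
move_arm([
  [0.184, 0.111, 0.037, 40.3, 66.1, -43.2, -1],
  [0.184, 0.111, 0.037, 40.3, 66.1, -43.2, -1],
  [0.184, 0.111, 0.037, 40.3, 66.1, -43.2, -1],
  [0.184, 0.111, 0.037, 40.3, 66.1, -43.2, -1],
  [0.184, 0.111, 0.037, 40.3, 66.1, -43.2, -1],
  [0.184, 0.111, 0.037, 40.3, 66.1, -43.2, -1],
  [0.184, 0.111, 0.037, 40.3, 66.1, -43.2, -1],
  [0.184, 0.111, 0.037, 40.3, 66.1, -43.2, -1],
  [0.184, 0.111, 0.037, 40.3, 66.1, -43.2, -1],
  [0.184, 0.111, 0.037, 40.3, 66.1, -43.2, -1],
  [0.184, 0.111, 0.037, 40.3, 66.1, -43.2, -1],
  [0.184, 0.111, 0.037, 40.3, 66.1, -43.2, -1],
])

```text
time: 15.25
tcp_pos: [0.3949, 0.3375, 0.2594]
tcp_rot: [-2.75, -1.293, -3.077]
contact_force: [-0.1, -0.5, -0.4]
width: 0.122
```

Call:
move_arm([
  [0, 0, 0, 0, 0, 0, -1],
  [0, 0, 0, 0, 0, 0, -1],
  [0, 0, 0, 0, 0, 0, -1],
])

```text
time: 15.55
tcp_pos: [0.3951, 0.3369, 0.2619]
tcp_rot: [-2.769, -1.289, -3.06]
contact_force: [-0.2, 0.2, -0.1]
width: 0.12
```

```bash
python3 - <<'E'
from brush import *
S=seq('A',-.013,.007);plan([S['pre'],S['ins']])
s=snap('scene');print(proj(s,np.r_[place(-.013,.007,back=.12)[0]-Ro.from_euler('xyz',read_state()['tcp_rot']).apply([g,0,.004])][None]))
cv2.imwrite('pics/s5.png',cv2.resize(s['pixels'][0:200,180:440],(780,600))[:,:,::-1])
E
```

```text
[-0.001, 0.0, 0.0] [-0.1, 0.2, -0.1] rows>= 1
[-0.12, -0.0, 0.0] [0.0, 0.0, 0.0] rows>= 3
[[306.60585457  91.89735055]]
```

View pics/s5.png

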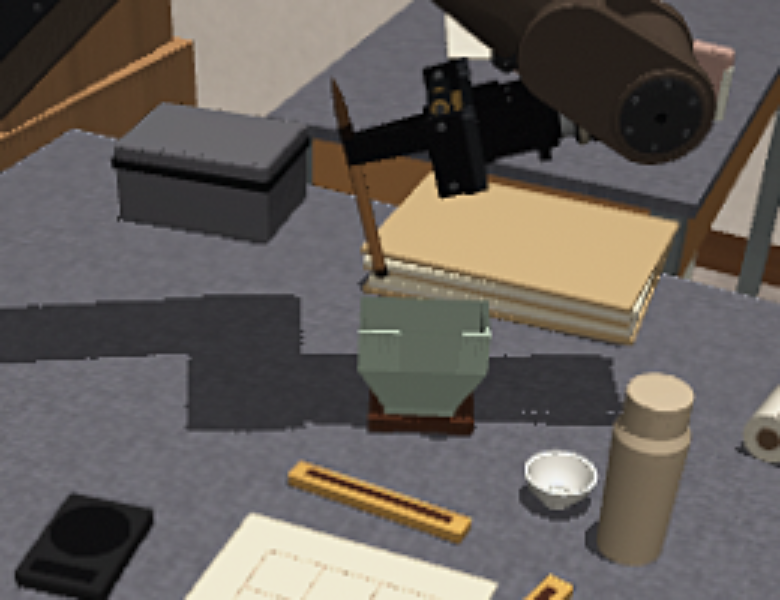

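The brush hangs foot down at (380,272) in the crop, as predicted, and above the pot mouth. Next I'll insert it slowly.

Call:
move_arm([
  [-0.03, 0, 0, 0, 0, 0, -1],
  [-0.06, 0, 0, 0, 0, 0, -1],
  [-0.09, 0, 0, 0, 0, 0, -1],
  [-0.105, 0, 0, 0, 0, 0, -1],
  [-0.113, 0, 0, 0, 0, 0, -1],
  [-0.118, 0, 0, 0, 0, 0, -1],
  [-0.12, 0, 0, 0, 0, 0, -1],
  [-0.12, 0, 0, 0, 0, 0, -1],
])

```text
time: 16.4
tcp_pos: [0.4281, 0.34, 0.1465]
tcp_rot: [-2.771, -1.29, -3.057]
contact_force: [-0.2, -0.6, -0.3]
width: 0.12
```

Call:
move_arm([
  [-0.003, 0, 0, 0, 0, 0, -1],
  [-0.003, 0, 0, 0, 0, 0, -1],
  [-0.003, 0, 0, 0, 0, 0, -0.55],
  [-0.003, 0, 0, 0, 0, 0, -0.55],
  [-0.003, 0, 0, 0, 0, 0, -0.55],
  [-0.003, 0, 0, 0, 0, 0, -0.55],
  [-0.003, 0, -0.03, 0, 0, 0, -0.55],
  [-0.003, 0, -0.06, 0, 0, 0, -0.55],
  [0.05, 0, -0.08, 0, 0, 0, -0.55],
  [0.1, 0, -0.08, 0, 0, 0, -0.55],
  [0.1, 0, -0.08, 0, 0, 0, -0.55],
])

```text
time: 17.5
tcp_pos: [0.4694, 0.373, 0.2679]
tcp_rot: [-2.782, -1.284, -3.046]
contact_force: [0.2, 0.3, -0.2]
width: 0.225
```

```bash
cat > chk.py <<'E'
from brush import *
def check(ref='pics/ref.png',boxes=True):
    s=snap('top');r=cv2.imread(ref)[:,:,::-1];d=cv2.absdiff(cv2.blur(s['pixels'],(3,3)),cv2.blur(r,(3,3))).max(2)
    for k in BR:
        f,a=BR[k];t=np.radians(a);m=np.zeros(d.shape,np.uint8)
        L=proj(s,[[*(f+x*np.array([np.cos(t),np.sin(t)])),.011] for x in(0,.19)])
        cv2.line(m,*[tuple(int(v) for v in q.round()) for q in L],255,5);print(k,round(cv2.mean(d,m)[0],1),end=' ')
    for n,(x,y) in dict(w1=(200,234),w2=(250,158)).items(): print(n,round(d[y-40:y+40,x-40:x+40].mean(),1),end=' ')
    print();return s
E
python3 - <<'E'
from chk import *
check();print(read_state()['tcp_pos'])
s=snap('scene')
cv2.imwrite('pics/s6.png',cv2.resize(s['pixels'][0:200,180:440],(780,600))[:,:,::-1])
S=seq('B',-.013,-.007)
plan([W2,W1,S['hover'],S['pick'],S['lift'],W1,W2,S['pre'],S['ins']])
E
```

```text
A 47.7 B 0.5 C 0.5 D 0.5 E 0.4 F 0.5 w1 2.4 w2 0.5 
[0.46925717 0.37283616 0.26634118]
[0.031, -0.217, 0.061] [-40.2, -65.8, 43.3] rows>= 11
[-0.125, -0.217, 0.02] [0.0, -0.0, 90.0] rows>= 11
[-0.134, 0.078, 0.153] [0.0, -0.0, 85.6] rows>= 10
[0.0, -0.0, 0.12] [0.0, 0.0, 0.0] rows>= 3
[0.0, 0.0, -0.2] [0.0, 0.0, 0.0] rows>= 4
[-0.068, -0.139, -0.073] [0.0, 0.0, -85.6] rows>= 10
[0.217, -0.125, -0.02] [-0.0, 0.0, -90.0] rows>= 11
[0.134, 0.075, 0.039] [31.7, 71.5, -50.5] rows>= 11
[-0.12, -0.0, -0.0] [0.0, 0.0, 0.0] rows>= 3
```

View pics/s6.png

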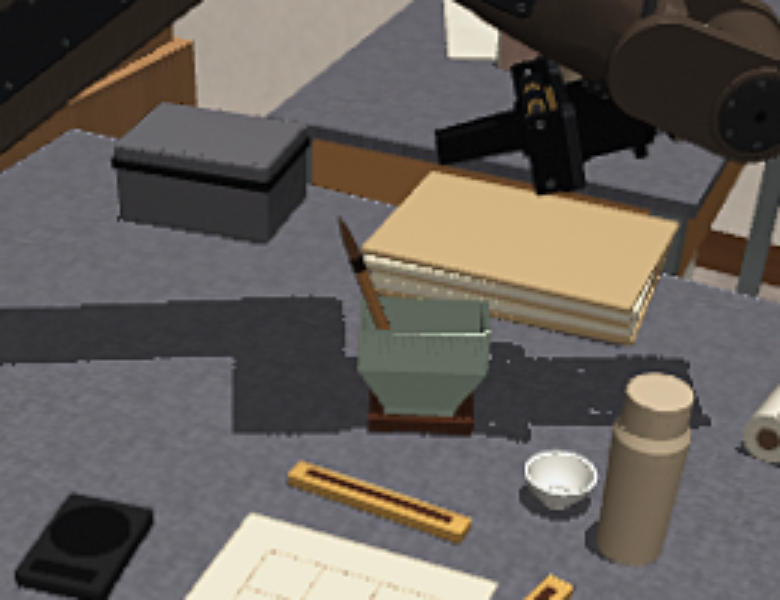

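Brush A stands in the pot leaning to the near wall. B to F and the weights haven't moved. Now brush B.

Call:
move_arm([
  [0.031, -0.217, 0.061, -40.2, -65.8, 43.3, -0.25],
  [0.031, -0.217, 0.061, -40.2, -65.8, 43.3, -0.25],
  [0.031, -0.217, 0.061, -40.2, -65.8, 43.3, -0.25],
  [0.031, -0.217, 0.061, -40.2, -65.8, 43.3, -0.25],
  [0.031, -0.217, 0.061, -40.2, -65.8, 43.3, -0.25],
  [0.031, -0.217, 0.061, -40.2, -65.8, 43.3, -0.25],
  [0.031, -0.217, 0.061, -40.2, -65.8, 43.3, -0.25],
  [0.031, -0.217, 0.061, -40.2, -65.8, 43.3, -0.25],
  [0.031, -0.217, 0.061, -40.2, -65.8, 43.3, -0.25],
  [0.031, -0.217, 0.061, -40.2, -65.8, 43.3, -0.25],
  [0.031, -0.217, 0.061, -40.2, -65.8, 43.3, -0.25],
  [0.031, -0.217, 0.061, -40.2, -65.8, 43.3, -0.25],
])

```text
time: 18.8
tcp_pos: [0.4998, 0.1498, 0.2978]
tcp_rot: [-3.138, -0.002, 2.617]
contact_force: [0.0, 0.1, 0.6]
width: 0.375
```

Call:
move_arm([
  [-0.125, -0.217, 0.02, 0, 0, 90, -0.25],
  [-0.125, -0.217, 0.02, 0, 0, 90, -0.25],
  [-0.125, -0.217, 0.02, 0, 0, 90, -0.25],
  [-0.125, -0.217, 0.02, 0, 0, 90, -0.25],
  [-0.125, -0.217, 0.02, 0, 0, 90, -0.25],
  [-0.125, -0.217, 0.02, 0, 0, 90, -0.25],
  [-0.125, -0.217, 0.02, 0, 0, 90, -0.25],
  [-0.125, -0.217, 0.02, 0, 0, 90, -0.25],
  [-0.125, -0.217, 0.02, 0, 0, 90, -0.25],
  [-0.125, -0.217, 0.02, 0, 0, 90, -0.25],
  [-0.125, -0.217, 0.02, 0, 0, 90, -0.25],
  [-0.125, -0.217, 0.02, 0, 0, 90, -0.25],
])

```text
time: 20.0
tcp_pos: [0.5005, -0.1007, 0.2776]
tcp_rot: [-3.137, 0.004, 1.046]
contact_force: [0.5, -0.1, -0.4]
width: 0.376
```

Call:
move_arm([
  [-0.134, 0.078, 0.153, 0, 0, 85.6, -0.25],
  [-0.134, 0.078, 0.153, 0, 0, 85.6, -0.25],
  [-0.134, 0.078, 0.153, 0, 0, 85.6, -0.25],
  [-0.134, 0.078, 0.153, 0, 0, 85.6, -0.25],
  [-0.134, 0.078, 0.153, 0, 0, 85.6, -0.25],
  [-0.134, 0.078, 0.153, 0, 0, 85.6, -0.25],
  [-0.134, 0.078, 0.153, 0, 0, 85.6, -0.25],
  [-0.134, 0.078, 0.153, 0, 0, 85.6, -0.25],
  [-0.134, 0.078, 0.153, 0, 0, 85.6, -0.25],
  [-0.134, 0.078, 0.153, 0, 0, 85.6, -0.25],
  [-0.134, 0.078, 0.153, 0, 0, 85.6, -0.25],
  [-0.134, 0.078, 0.153, 0, 0, 85.6, -0.25],
])

```text
time: 21.2
tcp_pos: [0.5003, -0.2558, 0.1255]
tcp_rot: [3.139, 0.003, -0.441]
contact_force: [0.9, -0.2, 0.2]
width: 0.374
```

```bash
python3 - <<'E'
from brush import *
S=seq('B',-.013,-.007);plan([S['pick']])
E
```

```text
[0.0, -0.001, 0.118] [0.2, 0.2, 0.3] rows>= 3
```

Call:
move_arm([
  [0, -0.001, 0.05, 0, 0, 0.3, -0.25],
  [0, -0.001, 0.1, 0, 0, 0.3, -0.25],
  [0, -0.001, 0.118, 0, 0, 0.3, -0.25],
  [0, -0.001, 0.118, 0, 0, 0.3, -0.25],
  [0, -0.001, 0.118, 0, 0, 0.3, -0.25],
  [0, -0.001, 0.118, 0, 0, 0.3, -1],
  [0, -0.001, 0.118, 0, 0, 0.3, -1],
  [0, -0.001, 0.118, 0, 0, 0.3, -1],
  [0, -0.001, 0.118, 0, 0, 0.3, -1],
  [0, -0.001, 0.118, 0, 0, 0.3, -1],
])

```text
time: 22.2
tcp_pos: [0.5005, -0.2551, 0.0084]
tcp_rot: [3.139, 0.002, -0.452]
contact_force: [-0.6, -1.1, 2.2]
width: 0.143
```

Call:
move_arm([
  [0, 0, -0.05, 0, 0, 0, -1],
  [0, 0, -0.1, 0, 0, 0, -1],
  [0, 0, -0.15, 0, 0, 0, -1],
  [0, 0, -0.2, 0, 0, 0, -1],
  [0, 0, -0.2, 0, 0, 0, -1],
])

```text
time: 22.7
tcp_pos: [0.5029, -0.2559, 0.2145]
tcp_rot: [3.137, -0.009, -0.452]
contact_force: [0.6, -0.2, -0.6]
width: 0.143
```

Call:
move_arm([
  [-0.068, -0.139, -0.073, 0, 0, -85.6, -1],
  [-0.068, -0.139, -0.073, 0, 0, -85.6, -1],
  [-0.068, -0.139, -0.073, 0, 0, -85.6, -1],
  [-0.068, -0.139, -0.073, 0, 0, -85.6, -1],
  [-0.068, -0.139, -0.073, 0, 0, -85.6, -1],
  [-0.068, -0.139, -0.073, 0, 0, -85.6, -1],
  [-0.068, -0.139, -0.073, 0, 0, -85.6, -1],
  [-0.068, -0.139, -0.073, 0, 0, -85.6, -1],
  [-0.068, -0.139, -0.073, 0, 0, -85.6, -1],
  [-0.068, -0.139, -0.073, 0, 0, -85.6, -1],
  [-0.068, -0.139, -0.073, 0, 0, -85.6, -1],
  [-0.068, -0.139, -0.073, 0, 0, -85.6, -1],
])

```text
time: 23.9
tcp_pos: [0.5007, -0.0998, 0.2804]
tcp_rot: [-3.139, 0.003, 1.037]
contact_force: [-0.1, -1.0, -0.8]
width: 0.141
```

Call:
move_arm([
  [0.217, -0.125, -0.02, 0, 0, -90, -1],
  [0.217, -0.125, -0.02, 0, 0, -90, -1],
  [0.217, -0.125, -0.02, 0, 0, -90, -1],
  [0.217, -0.125, -0.02, 0, 0, -90, -1],
  [0.217, -0.125, -0.02, 0, 0, -90, -1],
  [0.217, -0.125, -0.02, 0, 0, -90, -1],
  [0.217, -0.125, -0.02, 0, 0, -90, -1],
  [0.217, -0.125, -0.02, 0, 0, -90, -1],
  [0.217, -0.125, -0.02, 0, 0, -90, -1],
  [0.217, -0.125, -0.02, 0, 0, -90, -1],
  [0.217, -0.125, -0.02, 0, 0, -90, -1],
  [0.217, -0.125, -0.02, 0, 0, -90, -1],
])

```text
time: 25.1
tcp_pos: [0.5026, 0.1506, 0.3002]
tcp_rot: [-3.138, -0.002, 2.61]
contact_force: [-0.3, -0.2, -0.3]
width: 0.145
```

Call:
move_arm([
  [0.134, 0.075, 0.039, 31.7, 71.5, -50.5, -1],
  [0.134, 0.075, 0.039, 31.7, 71.5, -50.5, -1],
  [0.134, 0.075, 0.039, 31.7, 71.5, -50.5, -1],
  [0.134, 0.075, 0.039, 31.7, 71.5, -50.5, -1],
  [0.134, 0.075, 0.039, 31.7, 71.5, -50.5, -1],
  [0.134, 0.075, 0.039, 31.7, 71.5, -50.5, -1],
  [0.134, 0.075, 0.039, 31.7, 71.5, -50.5, -1],
  [0.134, 0.075, 0.039, 31.7, 71.5, -50.5, -1],
  [0.134, 0.075, 0.039, 31.7, 71.5, -50.5, -1],
  [0.134, 0.075, 0.039, 31.7, 71.5, -50.5, -1],
  [0.134, 0.075, 0.039, 31.7, 71.5, -50.5, -1],
  [0.134, 0.075, 0.039, 31.7, 71.5, -50.5, -1],
])

```text
time: 26.3
tcp_pos: [0.4244, 0.2835, 0.2589]
tcp_rot: [2.772, -1.303, -2.35]
contact_force: [-1.0, -0.3, -1.4]
width: 0.145
```

Call:
move_arm([
  [0, 0, 0, 0, 0, 0, -1],
  [0, 0, 0, 0, 0, 0, -1],
  [0, 0, 0, 0, 0, 0, -1],
])

```text
time: 26.6
tcp_pos: [0.4248, 0.2826, 0.2624]
tcp_rot: [2.779, -1.293, -2.359]
contact_force: [0.1, -0.5, -0.1]
width: 0.142
```

```bash
python3 - <<'E'
from chk import *
S=seq('B',-.013,-.007);plan([S['pre'],S['ins']])
s=snap('scene');cv2.imwrite('pics/s7.png',cv2.resize(s['pixels'][0:200,180:440],(780,600))[:,:,::-1])
E
```

```text
[-0.001, 0.001, 0.004] [0.4, 0.0, -0.2] rows>= 1
[-0.12, -0.0, -0.0] [0.0, 0.0, 0.0] rows>= 3
```

View pics/s7.png

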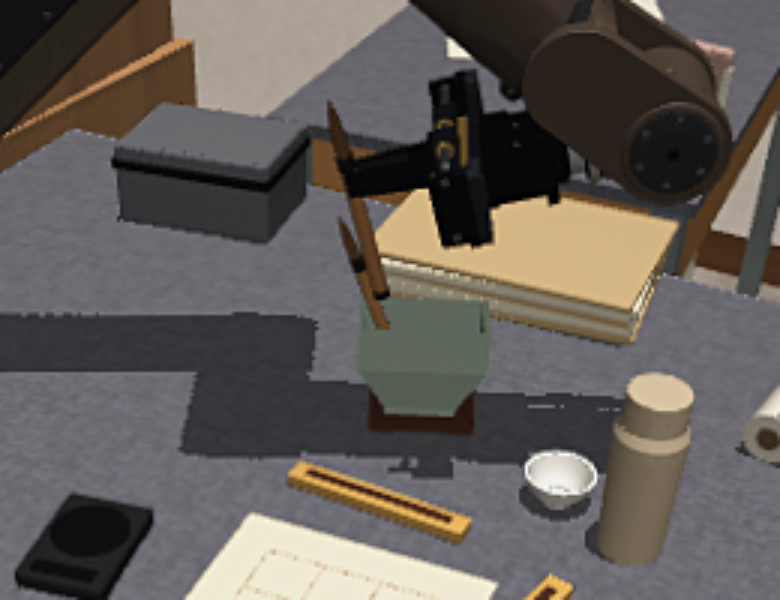

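Brush B is held (13.6 mm), and its foot sits above the mouth at (380,293), clear of A. Inserting.

Call:
move_arm([
  [-0.03, 0.001, 0.003, 0, 0, 0, -1],
  [-0.06, 0.001, 0.003, 0, 0, 0, -1],
  [-0.09, 0.001, 0.003, 0, 0, 0, -1],
  [-0.105, 0.001, 0.003, 0, 0, 0, -1],
  [-0.113, 0.001, 0.003, 0, 0, 0, -1],
  [-0.119, 0.001, 0.003, 0, 0, 0, -1],
  [-0.122, 0.001, 0.003, 0, 0, 0, -1],
  [-0.122, 0.001, 0.003, 0, 0, 0, -1],
])

```text
time: 27.45
tcp_pos: [0.4449, 0.3063, 0.1438]
tcp_rot: [2.77, -1.295, -2.349]
contact_force: [-0.4, 0.3, 0.1]
width: 0.145
```

Call:
move_arm([
  [0, 0, 0, 0, 0, 0, -0.5],
  [0, 0, 0, 0, 0, 0, -0.5],
  [0, 0, 0, 0, 0, 0, -0.5],
  [0, 0, 0, 0, 0, 0, -0.5],
  [0, 0, -0.03, 0, 0, 0, -0.5],
  [0, 0, -0.06, 0, 0, 0, -0.5],
  [0.05, 0, -0.08, 0, 0, 0, -0.5],
  [0.1, 0, -0.08, 0, 0, 0, -0.5],
  [0.1, 0, -0.08, 0, 0, 0, -0.5],
])

```text
time: 28.35
tcp_pos: [0.4972, 0.3174, 0.2654]
tcp_rot: [2.779, -1.288, -2.358]
contact_force: [-0.0, 0.2, -0.0]
width: 0.247
```

```bash
python3 - <<'E'
from chk import *
check()
s=snap('scene');cv2.imwrite('pics/s8.png',s['pixels'][:,:,::-1])
S=seq('C',.003,.007)
plan([W2,W1,S['hover'],S['pick'],S['lift'],W1,W2,S['pre'],S['ins']])
E
```

```text
A 52.6 B 60.6 C 4.4 D 4.6 E 4.6 F 4.7 w1 6.2 w2 4.4 
[0.069, -0.149, 0.052] [-31.5, -71.6, 50.2] rows>= 11
[-0.125, -0.217, 0.02] [0.0, -0.0, 90.0] rows>= 11
[-0.185, 0.092, 0.153] [0.0, -0.0, 92.6] rows>= 11
[0.0, -0.0, 0.12] [0.0, 0.0, 0.0] rows>= 3
[-0.0, 0.0, -0.2] [0.0, 0.0, 0.0] rows>= 4
[-0.1, -0.181, -0.073] [0.0, 0.0, -92.6] rows>= 11
[0.217, -0.125, -0.02] [-0.0, 0.0, -90.0] rows>= 11
[0.175, 0.123, 0.039] [40.2, 66.1, -43.1] rows>= 11
[-0.12, -0.0, 0.0] [0.0, 0.0, 0.0] rows>= 3
```

B, F and the rest are in place; the even change of about 4.5 everywhere is only lighting. Brush C next.

Call:
move_arm([
  [0.069, -0.149, 0.052, -31.5, -71.6, 50.2, -0.25],
  [0.069, -0.149, 0.052, -31.5, -71.6, 50.2, -0.25],
  [0.069, -0.149, 0.052, -31.5, -71.6, 50.2, -0.25],
  [0.069, -0.149, 0.052, -31.5, -71.6, 50.2, -0.25],
  [0.069, -0.149, 0.052, -31.5, -71.6, 50.2, -0.25],
  [0.069, -0.149, 0.052, -31.5, -71.6, 50.2, -0.25],
  [0.069, -0.149, 0.052, -31.5, -71.6, 50.2, -0.25],
  [0.069, -0.149, 0.052, -31.5, -71.6, 50.2, -0.25],
  [0.069, -0.149, 0.052, -31.5, -71.6, 50.2, -0.25],
  [0.069, -0.149, 0.052, -31.5, -71.6, 50.2, -0.25],
  [0.069, -0.149, 0.052, -31.5, -71.6, 50.2, -0.25],
  [0.069, -0.149, 0.052, -31.5, -71.6, 50.2, -0.25],
])

```text
time: 29.65
tcp_pos: [0.4983, 0.1501, 0.2982]
tcp_rot: [-3.14, -0.001, 2.618]
contact_force: [-0.7, -0.2, -0.3]
width: 0.377
```

Call:
move_arm([
  [-0.125, -0.217, 0.02, 0, 0, 90, -0.25],
  [-0.125, -0.217, 0.02, 0, 0, 90, -0.25],
  [-0.125, -0.217, 0.02, 0, 0, 90, -0.25],
  [-0.125, -0.217, 0.02, 0, 0, 90, -0.25],
  [-0.125, -0.217, 0.02, 0, 0, 90, -0.25],
  [-0.125, -0.217, 0.02, 0, 0, 90, -0.25],
  [-0.125, -0.217, 0.02, 0, 0, 90, -0.25],
  [-0.125, -0.217, 0.02, 0, 0, 90, -0.25],
  [-0.125, -0.217, 0.02, 0, 0, 90, -0.25],
  [-0.125, -0.217, 0.02, 0, 0, 90, -0.25],
  [-0.125, -0.217, 0.02, 0, 0, 90, -0.25],
  [-0.125, -0.217, 0.02, 0, 0, 90, -0.25],
])

```text
time: 30.85
tcp_pos: [0.4999, -0.1008, 0.2775]
tcp_rot: [-3.136, 0.003, 1.048]
contact_force: [-0.6, -0.1, -0.1]
width: 0.374
```

Call:
move_arm([
  [-0.185, 0.092, 0.153, 0, 0, 92.6, -0.25],
  [-0.185, 0.092, 0.153, 0, 0, 92.6, -0.25],
  [-0.185, 0.092, 0.153, 0, 0, 92.6, -0.25],
  [-0.185, 0.092, 0.153, 0, 0, 92.6, -0.25],
  [-0.185, 0.092, 0.153, 0, 0, 92.6, -0.25],
  [-0.185, 0.092, 0.153, 0, 0, 92.6, -0.25],
  [-0.185, 0.092, 0.153, 0, 0, 92.6, -0.25],
  [-0.185, 0.092, 0.153, 0, 0, 92.6, -0.25],
  [-0.185, 0.092, 0.153, 0, 0, 92.6, -0.25],
  [-0.185, 0.092, 0.153, 0, 0, 92.6, -0.25],
  [-0.185, 0.092, 0.153, 0, 0, 92.6, -0.25],
  [-0.185, 0.092, 0.153, 0, 0, 92.6, -0.25],
])

```text
time: 32.05
tcp_pos: [0.4864, -0.3071, 0.125]
tcp_rot: [3.14, 0.004, -0.567]
contact_force: [-0.3, -0.2, 0.5]
width: 0.375
```

```bash
python3 - <<'E'
from brush import *
S=seq('C',.003,.007);plan([S['pick']])
E
```

```text
[0.001, -0.001, 0.118] [0.1, 0.2, 0.1] rows>= 3
```

Call:
move_arm([
  [0.001, -0.001, 0.05, 0, 0, 0, -0.25],
  [0.001, -0.001, 0.1, 0, 0, 0, -0.25],
  [0.001, -0.001, 0.118, 0, 0, 0, -0.25],
  [0.001, -0.001, 0.118, 0, 0, 0, -0.25],
  [0.001, -0.001, 0.118, 0, 0, 0, -0.25],
  [0.001, -0.001, 0.118, 0, 0, 0, -1],
  [0.001, -0.001, 0.118, 0, 0, 0, -1],
  [0.001, -0.001, 0.118, 0, 0, 0, -1],
  [0.001, -0.001, 0.118, 0, 0, 0, -1],
  [0.001, -0.001, 0.118, 0, 0, 0, -1],
])

```text
time: 33.05
tcp_pos: [0.4876, -0.3069, 0.0081]
tcp_rot: [3.139, 0.001, -0.568]
contact_force: [-0.2, 0.4, -0.2]
width: 0.124
```

Call:
move_arm([
  [0, 0, -0.05, 0, 0, 0, -1],
  [0, 0, -0.1, 0, 0, 0, -1],
  [0, 0, -0.15, 0, 0, 0, -1],
  [0, 0, -0.2, 0, 0, 0, -1],
  [0, 0, -0.2, 0, 0, 0, -1],
])

```text
time: 33.55
tcp_pos: [0.4899, -0.308, 0.2146]
tcp_rot: [3.138, -0.009, -0.568]
contact_force: [0.7, -0.0, -1.4]
width: 0.122
```

Call:
move_arm([
  [-0.1, -0.181, -0.073, 0, 0, -92.6, -1],
  [-0.1, -0.181, -0.073, 0, 0, -92.6, -1],
  [-0.1, -0.181, -0.073, 0, 0, -92.6, -1],
  [-0.1, -0.181, -0.073, 0, 0, -92.6, -1],
  [-0.1, -0.181, -0.073, 0, 0, -92.6, -1],
  [-0.1, -0.181, -0.073, 0, 0, -92.6, -1],
  [-0.1, -0.181, -0.073, 0, 0, -92.6, -1],
  [-0.1, -0.181, -0.073, 0, 0, -92.6, -1],
  [-0.1, -0.181, -0.073, 0, 0, -92.6, -1],
  [-0.1, -0.181, -0.073, 0, 0, -92.6, -1],
  [-0.1, -0.181, -0.073, 0, 0, -92.6, -1],
  [-0.1, -0.181, -0.073, 0, 0, -92.6, -1],
])

```text
time: 34.75
tcp_pos: [0.5012, -0.1001, 0.28]
tcp_rot: [-3.139, 0.003, 1.049]
contact_force: [1.1, 0.6, -0.4]
width: 0.119
```

Call:
move_arm([
  [0.217, -0.125, -0.02, 0, 0, -90, -1],
  [0.217, -0.125, -0.02, 0, 0, -90, -1],
  [0.217, -0.125, -0.02, 0, 0, -90, -1],
  [0.217, -0.125, -0.02, 0, 0, -90, -1],
  [0.217, -0.125, -0.02, 0, 0, -90, -1],
  [0.217, -0.125, -0.02, 0, 0, -90, -1],
  [0.217, -0.125, -0.02, 0, 0, -90, -1],
  [0.217, -0.125, -0.02, 0, 0, -90, -1],
  [0.217, -0.125, -0.02, 0, 0, -90, -1],
  [0.217, -0.125, -0.02, 0, 0, -90, -1],
  [0.217, -0.125, -0.02, 0, 0, -90, -1],
  [0.217, -0.125, -0.02, 0, 0, -90, -1],
])

```text
time: 35.95
tcp_pos: [0.5016, 0.1502, 0.2999]
tcp_rot: [-3.139, -0.002, 2.616]
contact_force: [0.0, -0.1, -0.1]
width: 0.122
```

Call:
move_arm([
  [0.175, 0.123, 0.039, 40.2, 66.1, -43.1, -1],
  [0.175, 0.123, 0.039, 40.2, 66.1, -43.1, -1],
  [0.175, 0.123, 0.039, 40.2, 66.1, -43.1, -1],
  [0.175, 0.123, 0.039, 40.2, 66.1, -43.1, -1],
  [0.175, 0.123, 0.039, 40.2, 66.1, -43.1, -1],
  [0.175, 0.123, 0.039, 40.2, 66.1, -43.1, -1],
  [0.175, 0.123, 0.039, 40.2, 66.1, -43.1, -1],
  [0.175, 0.123, 0.039, 40.2, 66.1, -43.1, -1],
  [0.175, 0.123, 0.039, 40.2, 66.1, -43.1, -1],
  [0.175, 0.123, 0.039, 40.2, 66.1, -43.1, -1],
  [0.175, 0.123, 0.039, 40.2, 66.1, -43.1, -1],
  [0.175, 0.123, 0.039, 40.2, 66.1, -43.1, -1],
])

```text
time: 37.15
tcp_pos: [0.4114, 0.3446, 0.2593]
tcp_rot: [-2.747, -1.297, -3.083]
contact_force: [0.4, 0.8, -0.2]
width: 0.123
```

Call:
move_arm([
  [0, 0, 0, 0, 0, 0, -1],
  [0, 0, 0, 0, 0, 0, -1],
  [0, 0, 0, 0, 0, 0, -1],
])

```text
time: 37.45
tcp_pos: [0.4117, 0.344, 0.2621]
tcp_rot: [-2.766, -1.292, -3.065]
contact_force: [-0.0, -0.3, -0.2]
width: 0.122
```

```bash
python3 - <<'E'
from chk import *
S=seq('C',.003,.007);plan([S['pre'],S['ins']])
s=snap('scene');cv2.imwrite('pics/s9.png',cv2.resize(s['pixels'][30:170,250:390],(600,600))[:,:,::-1])
E
```

```text
[-0.001, 0.001, 0.002] [0.1, -0.1, -0.1] rows>= 1
[-0.12, -0.0, 0.0] [0.0, 0.0, 0.0] rows>= 3
```

View pics/s9.png

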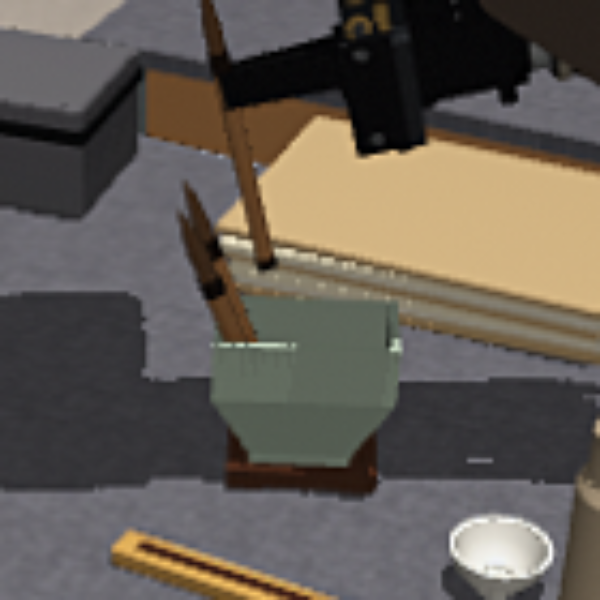

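A and B lean together against the near wall, around (215,260) in the crop. C's foot at (265,262) is clear of both. Inserting.

Call:
move_arm([
  [-0.03, 0.001, 0.002, 0, 0, 0, -1],
  [-0.06, 0.001, 0.002, 0, 0, 0, -1],
  [-0.09, 0.001, 0.002, 0, 0, 0, -1],
  [-0.105, 0.001, 0.002, 0, 0, 0, -1],
  [-0.113, 0.001, 0.002, 0, 0, 0, -1],
  [-0.119, 0.001, 0.002, 0, 0, 0, -1],
  [-0.122, 0.001, 0.002, 0, 0, 0, -1],
  [-0.122, 0.001, 0.002, 0, 0, 0, -1],
])

```text
time: 38.3
tcp_pos: [0.4426, 0.3469, 0.1438]
tcp_rot: [-2.768, -1.294, -3.063]
contact_force: [-0.4, 0.7, 0.4]
width: 0.121
```

Call:
move_arm([
  [0, 0, 0, 0, 0, 0, -0.55],
  [0, 0, 0, 0, 0, 0, -0.55],
  [0, 0, 0, 0, 0, 0, -0.55],
  [0, 0, 0, 0, 0, 0, -0.55],
  [0, 0, -0.03, 0, 0, 0, -0.55],
  [0, 0, -0.06, 0, 0, 0, -0.55],
  [0.05, 0, -0.08, 0, 0, 0, -0.55],
  [0.1, 0, -0.08, 0, 0, 0, -0.55],
  [0.1, 0, -0.08, 0, 0, 0, -0.55],
])

```text
time: 39.2
tcp_pos: [0.4843, 0.3801, 0.2656]
tcp_rot: [-2.78, -1.287, -3.05]
contact_force: [0.3, -0.4, 1.2]
width: 0.23
```

```bash
python3 - <<'E'
from chk import *
check()
S=seq('D',.003,-.007)
plan([W2,W1,S['hover'],S['pick'],S['lift'],W1,W2,S['pre'],S['ins']])
E
```

```text
A 47.2 B 55.3 C 46.5 D 0.8 E 0.9 F 0.9 w1 2.7 w2 17.9 
[0.036, -0.217, 0.077] [-40.1, -65.9, 43.2] rows>= 11
[-0.125, -0.217, 0.02] [0.0, -0.0, 90.0] rows>= 11
[-0.234, 0.093, 0.153] [0.0, -0.0, 93.5] rows>= 11
[0.0, -0.0, 0.12] [0.0, 0.0, 0.0] rows>= 3
[0.0, 0.0, -0.2] [0.0, 0.0, 0.0] rows>= 4
[-0.107, -0.228, -0.073] [0.0, 0.0, -93.5] rows>= 11
[0.217, -0.125, -0.02] [-0.0, 0.0, -90.0] rows>= 11
[0.125, 0.088, 0.039] [31.7, 71.5, -50.5] rows>= 11
[-0.12, -0.0, -0.0] [0.0, 0.0, 0.0] rows>= 3
```

Weight 2 has been knocked (difference 17.9); I'll re-measure it later. D, E and F are unmoved, so brush D is next.

Call:
move_arm([
  [0.036, -0.217, 0.077, -40.1, -65.9, 43.2, -0.25],
  [0.036, -0.217, 0.077, -40.1, -65.9, 43.2, -0.25],
  [0.036, -0.217, 0.077, -40.1, -65.9, 43.2, -0.25],
  [0.036, -0.217, 0.077, -40.1, -65.9, 43.2, -0.25],
  [0.036, -0.217, 0.077, -40.1, -65.9, 43.2, -0.25],
  [0.036, -0.217, 0.077, -40.1, -65.9, 43.2, -0.25],
  [0.036, -0.217, 0.077, -40.1, -65.9, 43.2, -0.25],
  [0.036, -0.217, 0.077, -40.1, -65.9, 43.2, -0.25],
  [0.036, -0.217, 0.077, -40.1, -65.9, 43.2, -0.25],
  [0.036, -0.217, 0.077, -40.1, -65.9, 43.2, -0.25],
  [0.036, -0.217, 0.077, -40.1, -65.9, 43.2, -0.25],
  [0.036, -0.217, 0.077, -40.1, -65.9, 43.2, -0.25],
])

```text
time: 40.45
tcp_pos: [0.4991, 0.1498, 0.2966]
tcp_rot: [-3.136, -0.003, 2.617]
contact_force: [-0.1, -0.2, 0.3]
width: 0.373
```

Call:
move_arm([
  [-0.125, -0.217, 0.02, 0, 0, 90, -0.25],
  [-0.125, -0.217, 0.02, 0, 0, 90, -0.25],
  [-0.125, -0.217, 0.02, 0, 0, 90, -0.25],
  [-0.125, -0.217, 0.02, 0, 0, 90, -0.25],
  [-0.125, -0.217, 0.02, 0, 0, 90, -0.25],
  [-0.125, -0.217, 0.02, 0, 0, 90, -0.25],
  [-0.125, -0.217, 0.02, 0, 0, 90, -0.25],
  [-0.125, -0.217, 0.02, 0, 0, 90, -0.25],
  [-0.125, -0.217, 0.02, 0, 0, 90, -0.25],
  [-0.125, -0.217, 0.02, 0, 0, 90, -0.25],
  [-0.125, -0.217, 0.02, 0, 0, 90, -0.25],
  [-0.125, -0.217, 0.02, 0, 0, 90, -0.25],
])

```text
time: 41.65
tcp_pos: [0.4998, -0.1008, 0.2766]
tcp_rot: [-3.136, 0.006, 1.046]
contact_force: [0.5, 0.8, -0.1]
width: 0.376
```

Call:
move_arm([
  [-0.234, 0.093, 0.153, 0, 0, 93.5, -0.25],
  [-0.234, 0.093, 0.153, 0, 0, 93.5, -0.25],
  [-0.234, 0.093, 0.153, 0, 0, 93.5, -0.25],
  [-0.234, 0.093, 0.153, 0, 0, 93.5, -0.25],
  [-0.234, 0.093, 0.153, 0, 0, 93.5, -0.25],
  [-0.234, 0.093, 0.153, 0, 0, 93.5, -0.25],
  [-0.234, 0.093, 0.153, 0, 0, 93.5, -0.25],
  [-0.234, 0.093, 0.153, 0, 0, 93.5, -0.25],
  [-0.234, 0.093, 0.153, 0, 0, 93.5, -0.25],
  [-0.234, 0.093, 0.153, 0, 0, 93.5, -0.25],
  [-0.234, 0.093, 0.153, 0, 0, 93.5, -0.25],
  [-0.234, 0.093, 0.153, 0, 0, 93.5, -0.25],
])

```text
time: 42.85
tcp_pos: [0.462, -0.3503, 0.1247]
tcp_rot: [3.136, 0.005, -0.585]
contact_force: [0.0, -0.2, -0.6]
width: 0.376
```

```bash
python3 - <<'E'
from brush import *
S=seq('D',.003,.007);plan([S['pick']])
E
```

```text
[0.001, -0.002, 0.118] [0.3, 0.3, -0.0] rows>= 3
```

Call:
move_arm([
  [0.001, -0.001, 0.05, 0, 0, 0, -0.25],
  [0.001, -0.001, 0.1, 0, 0, 0, -0.25],
  [0.001, -0.001, 0.117, 0.3, 0.3, 0, -0.25],
  [0.001, -0.001, 0.117, 0.3, 0.3, 0, -0.25],
  [0.001, -0.001, 0.117, 0.3, 0.3, 0, -0.25],
  [0.001, -0.001, 0.117, 0.3, 0.3, 0, -1],
  [0.001, -0.001, 0.117, 0.3, 0.3, 0, -1],
  [0.001, -0.001, 0.117, 0.3, 0.3, 0, -1],
  [0.001, -0.001, 0.117, 0.3, 0.3, 0, -1],
  [0.001, -0.001, 0.117, 0.3, 0.3, 0, -1],
])

```text
time: 43.85
tcp_pos: [0.4628, -0.3504, 0.0087]
tcp_rot: [3.141, -0.003, -0.585]
contact_force: [-0.7, -0.4, 0.4]
width: 0.144
```

Call:
move_arm([
  [0, 0, -0.05, 0, 0, 0, -1],
  [0, 0, -0.1, 0, 0, 0, -1],
  [0, 0, -0.15, 0, 0, 0, -1],
  [0, 0, -0.2, 0, 0, 0, -1],
  [0, 0, -0.2, 0, 0, 0, -1],
])

```text
time: 44.35
tcp_pos: [0.4641, -0.3514, 0.2151]
tcp_rot: [3.139, -0.013, -0.585]
contact_force: [-0.6, 0.1, -0.9]
width: 0.147
```

Call:
move_arm([
  [-0.107, -0.228, -0.073, 0, 0, -93.5, -1],
  [-0.107, -0.228, -0.073, 0, 0, -93.5, -1],
  [-0.107, -0.228, -0.073, 0, 0, -93.5, -1],
  [-0.107, -0.228, -0.073, 0, 0, -93.5, -1],
  [-0.107, -0.228, -0.073, 0, 0, -93.5, -1],
  [-0.107, -0.228, -0.073, 0, 0, -93.5, -1],
  [-0.107, -0.228, -0.073, 0, 0, -93.5, -1],
  [-0.107, -0.228, -0.073, 0, 0, -93.5, -1],
  [-0.107, -0.228, -0.073, 0, 0, -93.5, -1],
  [-0.107, -0.228, -0.073, 0, 0, -93.5, -1],
  [-0.107, -0.228, -0.073, 0, 0, -93.5, -1],
  [-0.107, -0.228, -0.073, 0, 0, -93.5, -1],
])

```text
time: 45.55
tcp_pos: [0.4989, -0.1006, 0.2804]
tcp_rot: [3.14, 0.001, 1.049]
contact_force: [-0.2, -0.3, -0.4]
width: 0.144
```

Call:
move_arm([
  [0.217, -0.125, -0.02, 0, 0, -90, -1],
  [0.217, -0.125, -0.02, 0, 0, -90, -1],
  [0.217, -0.125, -0.02, 0, 0, -90, -1],
  [0.217, -0.125, -0.02, 0, 0, -90, -1],
  [0.217, -0.125, -0.02, 0, 0, -90, -1],
  [0.217, -0.125, -0.02, 0, 0, -90, -1],
  [0.217, -0.125, -0.02, 0, 0, -90, -1],
  [0.217, -0.125, -0.02, 0, 0, -90, -1],
  [0.217, -0.125, -0.02, 0, 0, -90, -1],
  [0.217, -0.125, -0.02, 0, 0, -90, -1],
  [0.217, -0.125, -0.02, 0, 0, -90, -1],
  [0.217, -0.125, -0.02, 0, 0, -90, -1],
])

```text
time: 46.75
tcp_pos: [0.4994, 0.1498, 0.3002]
tcp_rot: [-3.14, 0.002, 2.615]
contact_force: [-0.0, -0.3, -1.4]
width: 0.14
```

Call:
move_arm([
  [0.125, 0.088, 0.039, 31.7, 71.5, -50.5, -1],
  [0.125, 0.088, 0.039, 31.7, 71.5, -50.5, -1],
  [0.125, 0.088, 0.039, 31.7, 71.5, -50.5, -1],
  [0.125, 0.088, 0.039, 31.7, 71.5, -50.5, -1],
  [0.125, 0.088, 0.039, 31.7, 71.5, -50.5, -1],
  [0.125, 0.088, 0.039, 31.7, 71.5, -50.5, -1],
  [0.125, 0.088, 0.039, 31.7, 71.5, -50.5, -1],
  [0.125, 0.088, 0.039, 31.7, 71.5, -50.5, -1],
  [0.125, 0.088, 0.039, 31.7, 71.5, -50.5, -1],
  [0.125, 0.088, 0.039, 31.7, 71.5, -50.5, -1],
  [0.125, 0.088, 0.039, 31.7, 71.5, -50.5, -1],
  [0.125, 0.088, 0.039, 31.7, 71.5, -50.5, -1],
])

```text
time: 47.95
tcp_pos: [0.4351, 0.2891, 0.2585]
tcp_rot: [2.785, -1.3, -2.357]
contact_force: [0.4, 0.2, -0.4]
width: 0.142
```

Call:
move_arm([
  [0, 0, 0, 0, 0, 0, -1],
  [0, 0, 0, 0, 0, 0, -1],
  [0, 0, 0, 0, 0, 0, -1],
])

```text
time: 48.25
tcp_pos: [0.4356, 0.2882, 0.2622]
tcp_rot: [2.791, -1.29, -2.365]
contact_force: [-0.6, 0.6, -0.3]
width: 0.146
```

```bash
python3 - <<'E'
from chk import *
S=seq('D',.003,-.007);plan([S['pre'],S['ins']])
s=snap('scene');cv2.imwrite('pics/s10.png',cv2.resize(s['pixels'][30:170,250:390],(600,600))[:,:,::-1])
E
```

```text
[-0.002, 0.0, 0.0] [0.0, 0.2, -0.3] rows>= 1
[-0.12, -0.0, -0.0] [0.0, 0.0, 0.0] rows>= 3
```

View pics/s10.png

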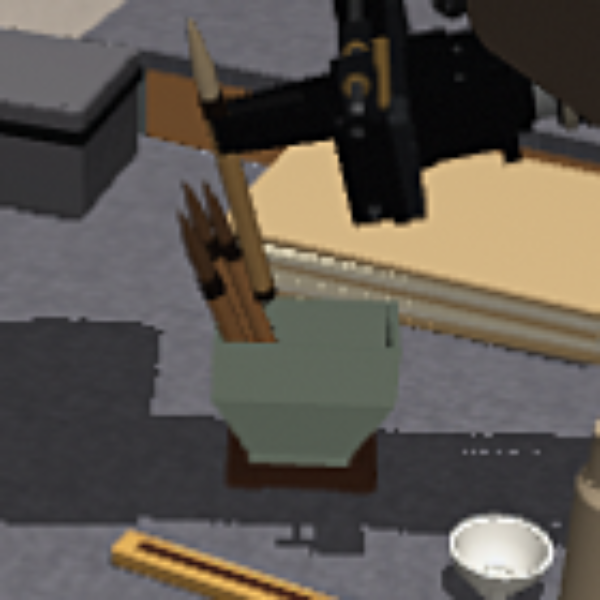

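Three brushes stand fanned on the near side. D's foot at (262,295) is beside and clear of them. Inserting.

Call:
move_arm([
  [-0.03, 0.0, 0, 0, 0, 0, -1],
  [-0.06, 0.0, 0, 0, 0, 0, -1],
  [-0.09, 0.0, 0, 0, 0, 0, -1],
  [-0.105, 0.0, 0, 0, 0, 0, -1],
  [-0.113, 0.0, 0, 0, 0, 0, -1],
  [-0.119, 0.0, 0, 0, 0, 0, -1],
  [-0.122, 0.0, 0, 0, 0, 0, -1],
  [-0.122, 0.0, 0, 0, 0, 0, -1],
])

```text
time: 49.1
tcp_pos: [0.4592, 0.3122, 0.1444]
tcp_rot: [2.782, -1.292, -2.355]
contact_force: [0.3, 0.1, 0.2]
width: 0.139
```

Call:
move_arm([
  [0, 0, 0, 0, 0, 0, -0.5],
  [0, 0, 0, 0, 0, 0, -0.5],
  [0, 0, 0, 0, 0, 0, -0.5],
  [0, 0, 0, 0, 0, 0, -0.5],
  [0, 0, -0.03, 0, 0, 0, -0.5],
  [0, 0, -0.06, 0, 0, 0, -0.5],
  [0.05, 0, -0.08, 0, 0, 0, -0.5],
  [0.1, 0, -0.08, 0, 0, 0, -0.5],
  [0.1, 0, -0.08, 0, 0, 0, -0.5],
])

```text
time: 50.0
tcp_pos: [0.5109, 0.3235, 0.2663]
tcp_rot: [2.791, -1.285, -2.364]
contact_force: [-0.5, 1.2, 0.6]
width: 0.251
```

```bash
python3 - <<'E'
from chk import *
check()
S=seq('E',.019,.006)
plan([W2,W1,S['hover'],S['pick'],S['lift'],W1,W2,S['pre'],S['ins']])
q=np.array([-.5,.53,1.77,0,.85,1.52])
for k in ('hover','pick'):
    for b in 'EF':
        x,e=ik(*seq(b,0,.01)[k],q);print(b,k,x.round(2),round(e,4))
E
```

```text
A 51.6 B 59.7 C 50.8 D 36.5 E 3.7 F 3.7 w1 5.4 w2 19.8 
[0.071, -0.148, 0.067] [-31.6, -71.1, 50.5] rows>= 11
[-0.125, -0.217, 0.02] [0.0, -0.0, 90.0] rows>= 11
[-0.275, 0.1, 0.153] [-0.0, -0.0, 87.2] rows>= 11
[0.0, -0.0, 0.12] [0.0, 0.0, 0.0] rows>= 3
[0.0, 0.0, -0.2] [0.0, 0.0, 0.0] rows>= 4
[-0.087, -0.28, -0.073] [0.0, 0.0, -87.2] rows>= 11
[0.217, -0.125, -0.02] [-0.0, 0.0, -90.0] rows>= 11
[0.165, 0.135, 0.039] [40.2, 66.1, -43.1] rows>= 11
[-0.12, -0.0, -0.0] [0.0, 0.0, 0.0] rows>= 3
E hover [-0.82  0.55  1.73  0.    0.87  1.22] 0.0
F hover [-0.92  0.52  1.77 -0.    0.84  1.21] 0.0
E pick [-0.82  0.72  1.8   0.    0.62  1.22] 0.0
F pick [-0.92  0.7   1.85 -0.    0.59  1.21] 0.0
```

Brush E.

Call:
move_arm([
  [0.071, -0.148, 0.067, -31.6, -71.1, 50.5, -0.25],
  [0.071, -0.148, 0.067, -31.6, -71.1, 50.5, -0.25],
  [0.071, -0.148, 0.067, -31.6, -71.1, 50.5, -0.25],
  [0.071, -0.148, 0.067, -31.6, -71.1, 50.5, -0.25],
  [0.071, -0.148, 0.067, -31.6, -71.1, 50.5, -0.25],
  [0.071, -0.148, 0.067, -31.6, -71.1, 50.5, -0.25],
  [0.071, -0.148, 0.067, -31.6, -71.1, 50.5, -0.25],
  [0.071, -0.148, 0.067, -31.6, -71.1, 50.5, -0.25],
  [0.071, -0.148, 0.067, -31.6, -71.1, 50.5, -0.25],
  [0.071, -0.148, 0.067, -31.6, -71.1, 50.5, -0.25],
  [0.071, -0.148, 0.067, -31.6, -71.1, 50.5, -0.25],
  [0.071, -0.148, 0.067, -31.6, -71.1, 50.5, -0.25],
])

```text
time: 51.25
tcp_pos: [0.4986, 0.1509, 0.2976]
tcp_rot: [-3.137, -0.002, 2.617]
contact_force: [0.1, 0.3, 1.1]
width: 0.371
```

Call:
move_arm([
  [-0.125, -0.217, 0.02, 0, 0, 90, -0.25],
  [-0.125, -0.217, 0.02, 0, 0, 90, -0.25],
  [-0.125, -0.217, 0.02, 0, 0, 90, -0.25],
  [-0.125, -0.217, 0.02, 0, 0, 90, -0.25],
  [-0.125, -0.217, 0.02, 0, 0, 90, -0.25],
  [-0.125, -0.217, 0.02, 0, 0, 90, -0.25],
  [-0.125, -0.217, 0.02, 0, 0, 90, -0.25],
  [-0.125, -0.217, 0.02, 0, 0, 90, -0.25],
  [-0.125, -0.217, 0.02, 0, 0, 90, -0.25],
  [-0.125, -0.217, 0.02, 0, 0, 90, -0.25],
  [-0.125, -0.217, 0.02, 0, 0, 90, -0.25],
  [-0.125, -0.217, 0.02, 0, 0, 90, -0.25],
])

```text
time: 52.45
tcp_pos: [0.5, -0.0999, 0.2772]
tcp_rot: [-3.135, 0.005, 1.048]
contact_force: [0.3, 0.9, -0.0]
width: 0.374
```

Call:
move_arm([
  [-0.275, 0.1, 0.153, 0, 0, 87.2, -0.25],
  [-0.275, 0.1, 0.153, 0, 0, 87.2, -0.25],
  [-0.275, 0.1, 0.153, 0, 0, 87.2, -0.25],
  [-0.275, 0.1, 0.153, 0, 0, 87.2, -0.25],
  [-0.275, 0.1, 0.153, 0, 0, 87.2, -0.25],
  [-0.275, 0.1, 0.153, 0, 0, 87.2, -0.25],
  [-0.275, 0.1, 0.153, 0, 0, 87.2, -0.25],
  [-0.275, 0.1, 0.153, 0, 0, 87.2, -0.25],
  [-0.275, 0.1, 0.153, 0, 0, 87.2, -0.25],
  [-0.275, 0.1, 0.153, 0, 0, 87.2, -0.25],
  [-0.275, 0.1, 0.153, 0, 0, 87.2, -0.25],
  [-0.275, 0.1, 0.153, 0, 0, 87.2, -0.25],
])

```text
time: 53.65
tcp_pos: [0.448, -0.3884, 0.1257]
tcp_rot: [3.137, 0.005, -0.47]
contact_force: [-0.1, 0.2, -0.7]
width: 0.378
```

```bash
python3 - <<'E'
from brush import *
S=seq('E',.003,.007);plan([S['pick']])
E
```

```text
[0.002, -0.001, 0.119] [0.2, 0.3, 0.3] rows>= 3
```

Call:
move_arm([
  [0.002, -0.001, 0.05, 0, 0, 0, -0.25],
  [0.002, -0.001, 0.1, 0, 0, 0, -0.25],
  [0.002, -0.001, 0.118, 0.2, 0.3, 0.3, -0.25],
  [0.002, -0.001, 0.118, 0.2, 0.3, 0.3, -0.25],
  [0.002, -0.001, 0.118, 0.2, 0.3, 0.3, -0.25],
  [0.002, -0.001, 0.118, 0.2, 0.3, 0.3, -1],
  [0.002, -0.001, 0.118, 0.2, 0.3, 0.3, -1],
  [0.002, -0.001, 0.118, 0.2, 0.3, 0.3, -1],
  [0.002, -0.001, 0.118, 0.2, 0.3, 0.3, -1],
  [0.002, -0.001, 0.118, 0.2, 0.3, 0.3, -1],
])

```text
time: 54.65
tcp_pos: [0.4496, -0.3888, 0.0084]
tcp_rot: [3.14, -0.002, -0.48]
contact_force: [0.4, 1.4, 1.5]
width: 0.12
```

Call:
move_arm([
  [0, 0, -0.05, 0, 0, 0, -1],
  [0, 0, -0.1, 0, 0, 0, -1],
  [0, 0, -0.15, 0, 0, 0, -1],
  [0, 0, -0.2, 0, 0, 0, -1],
  [0, 0, -0.2, 0, 0, 0, -1],
])

```text
time: 55.15
tcp_pos: [0.451, -0.3899, 0.2149]
tcp_rot: [3.136, -0.012, -0.48]
contact_force: [-0.2, -0.1, -0.8]
width: 0.122
```

Call:
move_arm([
  [-0.087, -0.28, -0.073, 0, 0, -87.2, -1],
  [-0.087, -0.28, -0.073, 0, 0, -87.2, -1],
  [-0.087, -0.28, -0.073, 0, 0, -87.2, -1],
  [-0.087, -0.28, -0.073, 0, 0, -87.2, -1],
  [-0.087, -0.28, -0.073, 0, 0, -87.2, -1],
  [-0.087, -0.28, -0.073, 0, 0, -87.2, -1],
  [-0.087, -0.28, -0.073, 0, 0, -87.2, -1],
  [-0.087, -0.28, -0.073, 0, 0, -87.2, -1],
  [-0.087, -0.28, -0.073, 0, 0, -87.2, -1],
  [-0.087, -0.28, -0.073, 0, 0, -87.2, -1],
  [-0.087, -0.28, -0.073, 0, 0, -87.2, -1],
  [-0.087, -0.28, -0.073, 0, 0, -87.2, -1],
])

```text
time: 56.35
tcp_pos: [0.5014, -0.0996, 0.2802]
tcp_rot: [3.14, 0.002, 1.039]
contact_force: [-0.3, -0.9, 0.3]
width: 0.12
```

Call:
move_arm([
  [0.217, -0.125, -0.02, 0, 0, -90, -1],
  [0.217, -0.125, -0.02, 0, 0, -90, -1],
  [0.217, -0.125, -0.02, 0, 0, -90, -1],
  [0.217, -0.125, -0.02, 0, 0, -90, -1],
  [0.217, -0.125, -0.02, 0, 0, -90, -1],
  [0.217, -0.125, -0.02, 0, 0, -90, -1],
  [0.217, -0.125, -0.02, 0, 0, -90, -1],
  [0.217, -0.125, -0.02, 0, 0, -90, -1],
  [0.217, -0.125, -0.02, 0, 0, -90, -1],
  [0.217, -0.125, -0.02, 0, 0, -90, -1],
  [0.217, -0.125, -0.02, 0, 0, -90, -1],
  [0.217, -0.125, -0.02, 0, 0, -90, -1],
])

```text
time: 57.55
tcp_pos: [0.5031, 0.1508, 0.2998]
tcp_rot: [-3.14, 0.002, 2.61]
contact_force: [-0.1, -0.6, -0.5]
width: 0.121
```

Call:
move_arm([
  [0.165, 0.135, 0.039, 40.2, 66.1, -43.1, -1],
  [0.165, 0.135, 0.039, 40.2, 66.1, -43.1, -1],
  [0.165, 0.135, 0.039, 40.2, 66.1, -43.1, -1],
  [0.165, 0.135, 0.039, 40.2, 66.1, -43.1, -1],
  [0.165, 0.135, 0.039, 40.2, 66.1, -43.1, -1],
  [0.165, 0.135, 0.039, 40.2, 66.1, -43.1, -1],
  [0.165, 0.135, 0.039, 40.2, 66.1, -43.1, -1],
  [0.165, 0.135, 0.039, 40.2, 66.1, -43.1, -1],
  [0.165, 0.135, 0.039, 40.2, 66.1, -43.1, -1],
  [0.165, 0.135, 0.039, 40.2, 66.1, -43.1, -1],
  [0.165, 0.135, 0.039, 40.2, 66.1, -43.1, -1],
  [0.165, 0.135, 0.039, 40.2, 66.1, -43.1, -1],
])

```text
time: 58.75
tcp_pos: [0.4287, 0.3509, 0.2586]
tcp_rot: [-2.743, -1.294, -3.092]
contact_force: [0.1, 0.3, -0.8]
width: 0.12
```

Call:
move_arm([
  [0, 0, 0, 0, 0, 0, -1],
  [0, 0, 0, 0, 0, 0, -1],
  [0, 0, 0, 0, 0, 0, -1],
])

```text
time: 59.05
tcp_pos: [0.4289, 0.3504, 0.2614]
tcp_rot: [-2.762, -1.289, -3.075]
contact_force: [-0.7, 0.0, -0.0]
width: 0.124
```

```bash
python3 - <<'E'
from chk import *
S=seq('E',.019,.006);plan([S['pre'],S['ins']]);print(read_state()['width']*95)
s=snap('scene');cv2.imwrite('pics/s11.png',cv2.resize(s['pixels'][30:170,250:390],(600,600))[:,:,::-1])
E
```

```text
[0.0, 0.001, 0.004] [0.3, 0.1, -0.3] rows>= 1
[-0.12, -0.0, -0.0] [0.0, 0.0, 0.0] rows>= 3
11.812808549166832
```

View pics/s11.png

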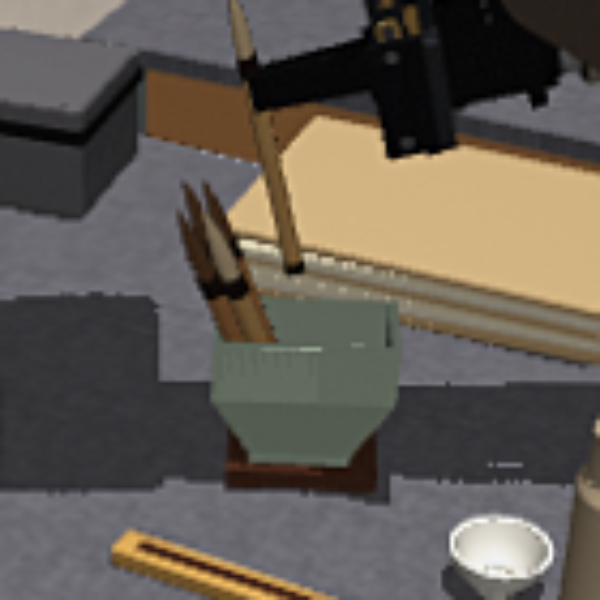

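Four brushes are grouped in the pot, and E's foot at (293,268) is clear of them. Inserting.

Call:
move_arm([
  [-0.03, 0.001, 0.002, 0, 0, 0, -1],
  [-0.06, 0.001, 0.002, 0, 0, 0, -1],
  [-0.09, 0.001, 0.002, 0, 0, 0, -1],
  [-0.105, 0.001, 0.002, 0, 0, 0, -1],
  [-0.113, 0.001, 0.002, 0, 0, 0, -1],
  [-0.118, 0.001, 0.002, 0, 0, 0, -1],
  [-0.121, 0.001, 0.002, 0, 0, 0, -1],
  [-0.121, 0.001, 0.002, 0, 0, 0, -1],
])

```text
time: 59.9
tcp_pos: [0.46, 0.353, 0.1442]
tcp_rot: [-2.764, -1.291, -3.072]
contact_force: [1.3, -0.4, 0.7]
width: 0.121
```

Call:
move_arm([
  [0, 0, 0, 0, 0, 0, -0.55],
  [0, 0, 0, 0, 0, 0, -0.55],
  [0, 0, 0, 0, 0, 0, -0.55],
  [0, 0, 0, 0, 0, 0, -0.55],
  [0, 0, -0.03, 0, 0, 0, -0.55],
  [0, 0, -0.06, 0, 0, 0, -0.55],
  [0.05, 0, -0.08, 0, 0, 0, -0.55],
  [0.1, 0, -0.08, 0, 0, 0, -0.55],
  [0.1, 0, -0.08, 0, 0, 0, -0.55],
])

```text
time: 60.8
tcp_pos: [0.5015, 0.386, 0.2662]
tcp_rot: [-2.776, -1.284, -3.059]
contact_force: [-0.0, 0.7, 0.6]
width: 0.226
```

```bash
python3 - <<'E'
from chk import *
check()
S=seq('F',.019,-.007)
plan([W2,W1,S['hover'],S['pick'],S['lift'],W1,W2,S['pre'],S['ins']])
E
```

```text
A 46.9 B 54.9 C 46.1 D 32.7 E 33.2 F 1.1 w1 2.6 w2 18.0 
[0.04, -0.216, 0.093] [-39.9, -65.8, 42.9] rows>= 11
[-0.125, -0.217, 0.02] [0.0, -0.0, 90.0] rows>= 11
[-0.324, 0.07, 0.153] [0.0, -0.0, 92.2] rows>= 11
[0.0, -0.0, 0.12] [0.0, 0.0, 0.0] rows>= 3
[0.0, 0.0, -0.2] [0.0, 0.0, 0.0] rows>= 4
[-0.083, -0.321, -0.073] [0.0, 0.0, -92.2] rows>= 11
[0.217, -0.125, -0.02] [-0.0, 0.0, -90.0] rows>= 11
[0.116, 0.101, 0.039] [31.7, 71.5, -50.5] rows>= 11
[-0.12, -0.0, -0.0] [0.0, 0.0, 0.0] rows>= 3
```

Brush F.

Call:
move_arm([
  [0.04, -0.216, 0.093, -39.9, -65.8, 42.9, -0.25],
  [0.04, -0.216, 0.093, -39.9, -65.8, 42.9, -0.25],
  [0.04, -0.216, 0.093, -39.9, -65.8, 42.9, -0.25],
  [0.04, -0.216, 0.093, -39.9, -65.8, 42.9, -0.25],
  [0.04, -0.216, 0.093, -39.9, -65.8, 42.9, -0.25],
  [0.04, -0.216, 0.093, -39.9, -65.8, 42.9, -0.25],
  [0.04, -0.216, 0.093, -39.9, -65.8, 42.9, -0.25],
  [0.04, -0.216, 0.093, -39.9, -65.8, 42.9, -0.25],
  [0.04, -0.216, 0.093, -39.9, -65.8, 42.9, -0.25],
  [0.04, -0.216, 0.093, -39.9, -65.8, 42.9, -0.25],
  [0.04, -0.216, 0.093, -39.9, -65.8, 42.9, -0.25],
  [0.04, -0.216, 0.093, -39.9, -65.8, 42.9, -0.25],
])

```text
time: 62.05
tcp_pos: [0.4996, 0.1496, 0.2969]
tcp_rot: [-3.136, -0.003, 2.617]
contact_force: [0.3, 0.1, 0.3]
width: 0.376
```

Call:
move_arm([
  [-0.125, -0.217, 0.02, 0, 0, 90, -0.25],
  [-0.125, -0.217, 0.02, 0, 0, 90, -0.25],
  [-0.125, -0.217, 0.02, 0, 0, 90, -0.25],
  [-0.125, -0.217, 0.02, 0, 0, 90, -0.25],
  [-0.125, -0.217, 0.02, 0, 0, 90, -0.25],
  [-0.125, -0.217, 0.02, 0, 0, 90, -0.25],
  [-0.125, -0.217, 0.02, 0, 0, 90, -0.25],
  [-0.125, -0.217, 0.02, 0, 0, 90, -0.25],
  [-0.125, -0.217, 0.02, 0, 0, 90, -0.25],
  [-0.125, -0.217, 0.02, 0, 0, 90, -0.25],
  [-0.125, -0.217, 0.02, 0, 0, 90, -0.25],
  [-0.125, -0.217, 0.02, 0, 0, 90, -0.25],
])

```text
time: 63.25
tcp_pos: [0.5002, -0.101, 0.277]
tcp_rot: [-3.136, 0.007, 1.046]
contact_force: [-0.7, 0.3, 0.4]
width: 0.379
```

Call:
move_arm([
  [-0.324, 0.07, 0.153, 0, 0, 92.2, -0.25],
  [-0.324, 0.07, 0.153, 0, 0, 92.2, -0.25],
  [-0.324, 0.07, 0.153, 0, 0, 92.2, -0.25],
  [-0.324, 0.07, 0.153, 0, 0, 92.2, -0.25],
  [-0.324, 0.07, 0.153, 0, 0, 92.2, -0.25],
  [-0.324, 0.07, 0.153, 0, 0, 92.2, -0.25],
  [-0.324, 0.07, 0.153, 0, 0, 92.2, -0.25],
  [-0.324, 0.07, 0.153, 0, 0, 92.2, -0.25],
  [-0.324, 0.07, 0.153, 0, 0, 92.2, -0.25],
  [-0.324, 0.07, 0.153, 0, 0, 92.2, -0.25],
  [-0.324, 0.07, 0.153, 0, 0, 92.2, -0.25],
  [-0.324, 0.07, 0.153, 0, 0, 92.2, -0.25],
])

```text
time: 64.45
tcp_pos: [0.3974, -0.417, 0.1259]
tcp_rot: [3.136, 0.004, -0.562]
contact_force: [-0.4, 0.2, 0.5]
width: 0.373
```

```bash
python3 - <<'E'
from brush import *
S=seq('F',.003,.007);plan([S['pick']])
E
```

```text
[0.001, -0.003, 0.119] [0.3, 0.3, 0.0] rows>= 3
```

Call:
move_arm([
  [0.001, -0.002, 0.05, 0, 0, 0, -0.25],
  [0.001, -0.002, 0.1, 0, 0, 0, -0.25],
  [0.001, -0.002, 0.118, 0.3, 0.3, 0, -0.25],
  [0.001, -0.002, 0.118, 0.3, 0.3, 0, -0.25],
  [0.001, -0.002, 0.118, 0.3, 0.3, 0, -0.25],
  [0.001, -0.002, 0.118, 0.3, 0.3, 0, -1],
  [0.001, -0.002, 0.118, 0.3, 0.3, 0, -1],
  [0.001, -0.002, 0.118, 0.3, 0.3, 0, -1],
  [0.001, -0.002, 0.118, 0.3, 0.3, 0, -1],
  [0.001, -0.002, 0.118, 0.3, 0.3, 0, -1],
])

```text
time: 65.45
tcp_pos: [0.3988, -0.4162, 0.0088]
tcp_rot: [3.141, -0.003, -0.562]
contact_force: [-0.7, 0.8, 2.4]
width: 0.119
```

Call:
move_arm([
  [0, 0, -0.05, 0, 0, 0, -1],
  [0, 0, -0.1, 0, 0, 0, -1],
  [0, 0, -0.15, 0, 0, 0, -1],
  [0, 0, -0.2, 0, 0, 0, -1],
  [0, 0, -0.2, 0, 0, 0, -1],
])

```text
time: 65.95
tcp_pos: [0.3998, -0.4174, 0.2152]
tcp_rot: [3.137, -0.012, -0.562]
contact_force: [0.2, 0.5, -0.5]
width: 0.118
```

Call:
move_arm([
  [-0.083, -0.321, -0.073, 0, 0, -92.2, -1],
  [-0.083, -0.321, -0.073, 0, 0, -92.2, -1],
  [-0.083, -0.321, -0.073, 0, 0, -92.2, -1],
  [-0.083, -0.321, -0.073, 0, 0, -92.2, -1],
  [-0.083, -0.321, -0.073, 0, 0, -92.2, -1],
  [-0.083, -0.321, -0.073, 0, 0, -92.2, -1],
  [-0.083, -0.321, -0.073, 0, 0, -92.2, -1],
  [-0.083, -0.321, -0.073, 0, 0, -92.2, -1],
  [-0.083, -0.321, -0.073, 0, 0, -92.2, -1],
  [-0.083, -0.321, -0.073, 0, 0, -92.2, -1],
  [-0.083, -0.321, -0.073, 0, 0, -92.2, -1],
  [-0.083, -0.321, -0.073, 0, 0, -92.2, -1],
])

```text
time: 67.15
tcp_pos: [0.4992, -0.0997, 0.2804]
tcp_rot: [3.14, 0.001, 1.048]
contact_force: [0.3, 0.7, -0.9]
width: 0.116
```

Call:
move_arm([
  [0.217, -0.125, -0.02, 0, 0, -90, -1],
  [0.217, -0.125, -0.02, 0, 0, -90, -1],
  [0.217, -0.125, -0.02, 0, 0, -90, -1],
  [0.217, -0.125, -0.02, 0, 0, -90, -1],
  [0.217, -0.125, -0.02, 0, 0, -90, -1],
  [0.217, -0.125, -0.02, 0, 0, -90, -1],
  [0.217, -0.125, -0.02, 0, 0, -90, -1],
  [0.217, -0.125, -0.02, 0, 0, -90, -1],
  [0.217, -0.125, -0.02, 0, 0, -90, -1],
  [0.217, -0.125, -0.02, 0, 0, -90, -1],
  [0.217, -0.125, -0.02, 0, 0, -90, -1],
  [0.217, -0.125, -0.02, 0, 0, -90, -1],
])

```text
time: 68.35
tcp_pos: [0.4997, 0.1506, 0.3001]
tcp_rot: [-3.14, 0.002, 2.615]
contact_force: [0.6, -0.5, -1.1]
width: 0.119
```

Call:
move_arm([
  [0.116, 0.101, 0.039, 31.7, 71.5, -50.5, -1],
  [0.116, 0.101, 0.039, 31.7, 71.5, -50.5, -1],
  [0.116, 0.101, 0.039, 31.7, 71.5, -50.5, -1],
  [0.116, 0.101, 0.039, 31.7, 71.5, -50.5, -1],
  [0.116, 0.101, 0.039, 31.7, 71.5, -50.5, -1],
  [0.116, 0.101, 0.039, 31.7, 71.5, -50.5, -1],
  [0.116, 0.101, 0.039, 31.7, 71.5, -50.5, -1],
  [0.116, 0.101, 0.039, 31.7, 71.5, -50.5, -1],
  [0.116, 0.101, 0.039, 31.7, 71.5, -50.5, -1],
  [0.116, 0.101, 0.039, 31.7, 71.5, -50.5, -1],
  [0.116, 0.101, 0.039, 31.7, 71.5, -50.5, -1],
  [0.116, 0.101, 0.039, 31.7, 71.5, -50.5, -1],
])

```text
time: 69.55
tcp_pos: [0.4496, 0.2967, 0.2584]
tcp_rot: [2.785, -1.3, -2.357]
contact_force: [-0.7, -0.4, -1.1]
width: 0.118
```

Call:
move_arm([
  [0, 0, 0, 0, 0, 0, -1],
  [0, 0, 0, 0, 0, 0, -1],
  [0, 0, 0, 0, 0, 0, -1],
])

```text
time: 69.85
tcp_pos: [0.4502, 0.2958, 0.2622]
tcp_rot: [2.791, -1.29, -2.366]
contact_force: [-0.4, -0.1, 0.3]
width: 0.117
```

```bash
python3 - <<'E'
from chk import *
S=seq('F',.019,-.007);plan([S['pre'],S['ins']]);print(read_state()['width']*95)
s=snap('scene');cv2.imwrite('pics/s12.png',cv2.resize(s['pixels'][30:170,250:390],(600,600))[:,:,::-1])
E
```

```text
[-0.002, -0.0, 0.001] [0.0, 0.2, -0.3] rows>= 1
[-0.12, -0.0, -0.0] [0.0, 0.0, 0.0] rows>= 3
11.152858046257919
```

Call:
move_arm([
  [-0.03, 0.0, 0.001, 0, 0, 0, -1],
  [-0.06, 0.0, 0.001, 0, 0, 0, -1],
  [-0.09, 0.0, 0.001, 0, 0, 0, -1],
  [-0.105, 0.0, 0.001, 0, 0, 0, -1],
  [-0.113, 0.0, 0.001, 0, 0, 0, -1],
  [-0.119, 0.0, 0.001, 0, 0, 0, -1],
  [-0.122, 0.0, 0.001, 0, 0, 0, -1],
  [-0.122, 0.0, 0.001, 0, 0, 0, -1],
])

```text
time: 70.7
tcp_pos: [0.4729, 0.3194, 0.1441]
tcp_rot: [2.783, -1.292, -2.356]
contact_force: [-0.4, 0.2, -0.0]
width: 0.12
```

Call:
move_arm([
  [0, 0, 0, 0, 0, 0, -0.55],
  [0, 0, 0, 0, 0, 0, -0.55],
  [0, 0, 0, 0, 0, 0, -0.55],
  [0, 0, 0, 0, 0, 0, -0.55],
  [0, 0, -0.03, 0, 0, 0, -0.55],
  [0, 0, -0.06, 0, 0, 0, -0.55],
  [0.05, 0, -0.08, 0, 0, 0, -0.55],
  [0.1, 0, -0.08, 0, 0, 0, -0.55],
  [0.1, 0, -0.08, 0, 0, 0, -0.55],
])

```text
time: 71.6
tcp_pos: [0.5245, 0.3307, 0.2662]
tcp_rot: [2.792, -1.285, -2.365]
contact_force: [0.7, 0.3, 0.8]
width: 0.227
```

```bash
cat > wt.py <<'E'
from kin import *
def boxes(s):
    im=cv2.cvtColor(s['pixels'],cv2.COLOR_RGB2HSV);out=[]
    m=cv2.inRange(im,(18,120,80),(35,255,255));m=cv2.morphologyEx(m,cv2.MORPH_CLOSE,np.ones((7,7)))
    w=cv2.morphologyEx(cv2.inRange(s['pixels'],(130,)*3,(255,)*3),cv2.MORPH_CLOSE,np.ones((15,15)))
    for n,mm,z in(('weight',m,.014),('sheet',w,0)):
        for c in cv2.findContours(mm,0,2)[0]:
            r=cv2.minAreaRect(c)
            if cv2.contourArea(c)>500 and 170<r[0][0]<320 and 130<r[0][1]<300:
                P=onz(s,cv2.boxPoints(r),z)[:,:2]*1000;e=[P[1]-P[0],P[2]-P[1]];L=max(e,key=np.linalg.norm)
                print(n,np.round(r[0]),P.mean(0).round(1),'ang',round(np.degrees(np.arctan2(L[1],L[0]))%180,1),[round(np.linalg.norm(v)) for v in e])
E
python3 - <<'E'
from wt import *
from brush import W2
boxes(snap('top'));plan([W2])
s=snap('scene');cv2.imwrite('pics/s13.png',cv2.resize(s['pixels'][20:280,180:460],(700,600))[:,:,::-1])
E
```

```text
weight [200. 234.] [510.5 185.8] ang 0.3 [23, 176]
weight [243. 142.] [724.2  86.9] ang 79.2 [24, 177]
sheet [265. 222.] [540.5  37. ] ang 4.6 [196, 244]
[0.075, -0.149, 0.082] [-31.6, -71.1, 50.5] rows>= 11
```

View pics/s13.png

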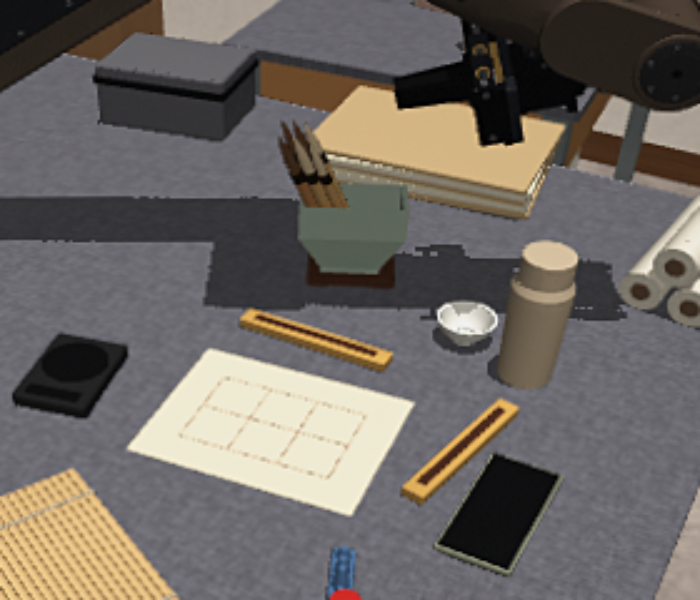

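All six brushes stand in the pot, bristles up, around (310,165), and the pot is upright in its stand. Weight 2 now lies near the phone, around (460,450), so I'll measure the sheet edges, the phone and the weights precisely.

```bash
python3 - <<'E'
from wt import *
from brush import W2
s=snap('top');g=s['pixels'].max(2)
m=cv2.morphologyEx(cv2.inRange(s['pixels'],(130,)*3,(255,)*3),cv2.MORPH_CLOSE,np.ones((9,9)))
for nm,mm,box in(('sheet',m,(215,320,160,285)),('phone',cv2.inRange(g,0,45),(235,310,90,140))):
    z=np.zeros_like(mm);a,b,c,d=box;z[c:d,a:b]=mm[c:d,a:b]
    c=max(cv2.findContours(z,0,2)[0],key=cv2.contourArea);q=cv2.approxPolyDP(cv2.convexHull(c),5,True)[:,0]
    P=onz(s,q,0 if nm=='sheet' else .008)[:,:2]*1000;print(nm,q.tolist(),P.round(0).tolist(),P.mean(0).round(1))
    e=np.diff(np.r_[P,P[:1]],axis=0);print(np.hypot(*e.T).round(0),(np.degrees(np.arctan2(e[:,1],e[:,0]))%90).round(1))
    if nm=='sheet':
        # fit the two long sides
        for cols in((205,250),(280,325)):
            pts=[]
            for r in range(180,262,3):
                xs=np.where(z[r,cols[0]:cols[1]])[0];pts.append((cols[0]+(xs.min() if cols[0]<240 else xs.max()),r))
            L=onz(s,pts,0)[:,:2]*1000;k=np.polyfit(L[:,0],L[:,1],1);print('side angle',np.degrees(np.arctan(k[0])).round(2),'y at x=540:',np.polyval(k,540.5).round(1))
boxes(s)
E
```

```text
sheet [[301, 166], [311, 269], [229, 277], [221, 173]] [[669.0, -47.0], [431.0, -68.0], [412.0, 120.0], [654.0, 140.0]] [541.3  36.4]
[239. 190. 242. 187.] [5.2 5.5 4.6 4.6]
side angle 4.76 y at x=540: 132.7
side angle 4.88 y at x=540: -59.1Traceback (most recent call last):
  File "<stdin>", line 7, in <module>
ValueError: max() iterable argument is empty
```

```bash
python3 - <<'E'
from wt import *
from brush import W2
s=snap('wrist');st=read_state();o,_=ray(s,[[280,210]])
print('cam in tool',Ro.from_euler('xyz',st['tcp_rot']).inv().apply(o-st['tcp_pos']).round(3))
a=(.5105,.1858);t1=(.5344,.1125)
plan([((.5,.15,.3),D(90)),((*a,.12),D(.3)),((*a,.006),D(.3)),((*a,.066),D(.3)),((*t1,.066),D(4.8)),((*t1,.008),D(4.8))])
E
```

```text
cam in tool [ 0.073  0.    -0.169]
[0.079, -0.149, 0.081] [-71.5, -52.0, 99.2] rows>= 16
[0.036, 0.01, 0.18] [0.0, -0.0, 89.7] rows>= 11
[0.0, -0.0, 0.114] [0.0, 0.0, 0.0] rows>= 3
[-0.0, 0.0, -0.06] [0.0, 0.0, 0.0] rows>= 2
[0.024, 0.073, 0.0] [0.0, 0.0, -4.5] rows>= 2
[0.0, -0.0, 0.058] [0.0, 0.0, 0.0] rows>= 2
```

Call:
move_arm([
  [0.075, -0.149, 0.082, -31.6, -71.1, 50.5, -0.2],
  [0.075, -0.149, 0.082, -31.6, -71.1, 50.5, -0.2],
  [0.075, -0.149, 0.082, -31.6, -71.1, 50.5, -0.2],
  [0.075, -0.149, 0.082, -31.6, -71.1, 50.5, -0.2],
  [0.075, -0.149, 0.082, -31.6, -71.1, 50.5, -0.2],
  [0.075, -0.149, 0.082, -31.6, -71.1, 50.5, -0.2],
  [0.075, -0.149, 0.082, -31.6, -71.1, 50.5, -0.2],
  [0.075, -0.149, 0.082, -31.6, -71.1, 50.5, -0.2],
  [0.075, -0.149, 0.082, -31.6, -71.1, 50.5, -0.2],
  [0.075, -0.149, 0.082, -31.6, -71.1, 50.5, -0.2],
  [0.075, -0.149, 0.082, -31.6, -71.1, 50.5, -0.2],
  [0.075, -0.149, 0.082, -31.6, -71.1, 50.5, -0.2],
])

```text
time: 73.0
tcp_pos: [0.4987, 0.1507, 0.2967]
tcp_rot: [-3.136, -0.003, 2.617]
contact_force: [0.8, 0.8, 0.8]
width: 0.4
```

Call:
move_arm([
  [0.009, 0.036, 0.1, 0, 0, 75, -0.2],
  [0.009, 0.036, 0.1, 0, 0, 75, -0.2],
  [0.009, 0.036, 0.1, 0, 0, 75, -0.2],
  [0.009, 0.036, 0.1, 0, 0, 75, -0.2],
  [0.009, 0.036, 0.1, 0, 0, 75, -0.2],
  [0.009, 0.036, 0.1, 0, 0, 75, -0.2],
  [0.009, 0.036, 0.1, 0, 0, 75, -0.2],
  [0.009, 0.036, 0.1, 0, 0, 75, -0.2],
  [0.009, 0.036, 0.1, 0, 0, 75, -0.2],
  [0.009, 0.036, 0.1, 0, 0, 75, -0.2],
])

```text
time: 74.0
tcp_pos: [0.51, 0.1858, 0.1954]
tcp_rot: [-3.133, 0.006, 1.309]
contact_force: [-0.2, -0.6, 0.4]
width: 0.398
```

Call:
move_arm([
  [0, 0, 0.08, 0, 0, 74.7, -0.2],
  [0, 0, 0.08, 0, 0, 74.7, -0.2],
  [0, 0, 0.08, 0, 0, 74.7, -0.2],
  [0, 0, 0.08, 0, 0, 74.7, -0.2],
  [0, 0, 0.08, 0, 0, 74.7, -0.2],
  [0, 0, 0.08, 0, 0, 74.7, -0.2],
  [0, 0, 0.08, 0, 0, 74.7, -0.2],
  [0, 0, 0.08, 0, 0, 74.7, -0.2],
  [0, 0, 0.08, 0, 0, 74.7, -0.2],
  [0, 0, 0.08, 0, 0, 74.7, -0.2],
  [0, 0, 0.08, 0, 0, 74.7, -0.2],
])

```text
time: 75.1
tcp_pos: [0.5094, 0.1855, 0.1162]
tcp_rot: [3.138, 0.007, 0.011]
contact_force: [-0.3, 0.1, -0.9]
width: 0.401
```

```bash
python3 - <<'E'
from wt import *
a=(.5105,.1858);t1=(.5344,.1125)
plan([((*a,.006),D(.3)),((*a,.066),D(.3)),((*t1,.066),D(4.8)),((*t1,.008),D(4.8))])
E
```

```text
[0.002, -0.001, 0.11] [0.2, 0.4, 0.3] rows>= 3
[-0.0, 0.0, -0.06] [0.0, 0.0, 0.0] rows>= 2
[0.024, 0.073, 0.0] [0.0, 0.0, -4.5] rows>= 2
[0.0, -0.0, 0.058] [0.0, 0.0, 0.0] rows>= 2
```

Call:
move_arm([
  [0.002, -0.001, 0.05, 0.2, 0.4, 0.3, -0.2],
  [0.002, -0.001, 0.1, 0.2, 0.4, 0.3, -0.2],
  [0.002, -0.001, 0.11, 0.2, 0.4, 0.3, -0.2],
  [0.002, -0.001, 0.11, 0.2, 0.4, 0.3, -0.2],
  [0.002, -0.001, 0.11, 0.2, 0.4, 0.3, -1],
  [0.002, -0.001, 0.11, 0.2, 0.4, 0.3, -1],
  [0.002, -0.001, 0.11, 0.2, 0.4, 0.3, -1],
  [0.002, -0.001, 0.11, 0.2, 0.4, 0.3, -1],
  [0.002, -0.001, 0.11, 0.2, 0.4, 0.3, -1],
])

```text
time: 76.0
tcp_pos: [0.5119, 0.1864, 0.0088]
tcp_rot: [-3.14, -0.005, -0.0]
contact_force: [0.3, -0.7, 8.6]
width: 0.259
```

Call:
move_arm([
  [0, 0, -0.03, 0, 0, 0, -1],
  [0, 0, -0.06, 0, 0, 0, -1],
  [0.024, 0.073, -0.06, 0, 0, -4.5, -1],
  [0.024, 0.073, -0.06, 0, 0, -4.5, -1],
  [0.024, 0.073, -0.06, 0, 0, -4.5, -1],
  [0.024, 0.073, -0.06, 0, 0, -4.5, -1],
])

```text
time: 76.6
tcp_pos: [0.5348, 0.1128, 0.0675]
tcp_rot: [-3.141, -0.002, 0.077]
contact_force: [-1.2, 0.1, -3.9]
width: 0.257
```

Call:
move_arm([
  [0, 0, 0, 0, 0, 0, -1],
  [0, 0, 0, 0, 0, 0, -1],
])

```text
time: 76.8
tcp_pos: [0.5344, 0.114, 0.0669]
tcp_rot: [-3.141, -0.002, 0.079]
contact_force: [-0.9, -0.6, -4.5]
width: 0.259
```

```bash
python3 - <<'E'
from wt import *
t1=(.5344,.1125);print(read_state()['width']*95)
plan([((*t1,.007),D(4.8))])
E
```

```text
24.626381627955954
[-0.0, 0.001, 0.06] [-0.0, -0.1, -0.3] rows>= 2
```

Call:
move_arm([
  [0, 0.001, 0.04, 0, 0, -0.2, -1],
  [0, 0.001, 0.05, 0, 0, -0.2, -1],
  [0, 0.001, 0.055, 0, 0, -0.2, -1],
  [0, 0.001, 0.058, 0, 0, -0.2, -1],
  [0, 0.001, 0.058, 0, 0, -0.2, -1],
  [0, 0.001, 0.058, 0, 0, -0.2, -0.25],
  [0, 0.001, 0.058, 0, 0, -0.2, -0.25],
  [0, 0.001, 0.058, 0, 0, -0.2, -0.25],
  [0, 0.001, 0.058, 0, 0, -0.2, -0.25],
  [0, 0.001, 0.02, 0, 0, -0.2, -0.25],
  [0, 0.001, -0.03, 0, 0, -0.2, -0.25],
  [0, 0.001, -0.08, 0, 0, -0.2, -0.25],
])

```text
time: 78.0
tcp_pos: [0.5342, 0.1121, 0.1483]
tcp_rot: [-3.141, -0.0, 0.082]
contact_force: [0.0, 1.0, -0.6]
width: 0.372
```

```bash
python3 - <<'E'
from wt import *
boxes(snap('top'))
c=np.array([.7242,.0869]);t=np.radians(79.2);a=c+.02*np.array([np.cos(t),np.sin(t)])
plan([((*a,.2),D(79.2)),((*a,.008),D(79.2))])
E
```

```text
weight [243. 142.] [724.1  87. ] ang 79.2 [24, 176]
sheet [266. 222.] [540.2  36.1] ang 5.0 [194, 245]
[0.19, 0.021, -0.042] [0.4, -0.6, -74.5] rows>= 9
[0.0, -0.0, 0.192] [0.0, 0.0, 0.0] rows>= 4
```

Call:
move_arm([
  [0.19, 0.021, -0.042, 0.4, -0.6, -74.5, -0.3],
  [0.19, 0.021, -0.042, 0.4, -0.6, -74.5, -0.3],
  [0.19, 0.021, -0.042, 0.4, -0.6, -74.5, -0.3],
  [0.19, 0.021, -0.042, 0.4, -0.6, -74.5, -0.3],
  [0.19, 0.021, -0.042, 0.4, -0.6, -74.5, -0.3],
  [0.19, 0.021, -0.042, 0.4, -0.6, -74.5, -0.3],
  [0.19, 0.021, -0.042, 0.4, -0.6, -74.5, -0.3],
  [0.19, 0.021, -0.042, 0.4, -0.6, -74.5, -0.3],
  [0.19, 0.021, -0.042, 0.4, -0.6, -74.5, -0.3],
  [0.19, 0.021, -0.042, 0.4, -0.6, -74.5, -0.3],
  [0.19, 0.021, -0.042, 0.4, -0.6, -74.5, -0.3],
  [0.19, 0.021, -0.042, 0.4, -0.6, -74.5, -0.3],
])

```text
time: 79.25
tcp_pos: [0.7257, 0.1067, 0.1891]
tcp_rot: [-3.132, 0.003, 1.38]
contact_force: [0.5, 0.1, 0.1]
width: 0.35
```

```bash
python3 - <<'E'
from wt import *
boxes(snap('top'))
c=np.array([.7242,.0869]);t=np.radians(79.2);a=c+.02*np.array([np.cos(t),np.sin(t)])
plan([((*a,.008),D(79.2))])
s=snap('wrist','w14.png')
st=read_state();R=Ro.from_euler('xyz',st['tcp_rot'])
print('finger outlines at desk',proj(s,[[*(a+R.apply([x,y,0])[:2]),.008] for y in(-.029,.029) for x in(-.01,.01)]).round(0).tolist())
E
```

```text
sheet [282. 232.] [516.3  -0.7] ang 4.4 [177, 300]
[0.001, 0.004, 0.181] [-0.5, 0.2, -0.1] rows>= 4
finger outlines at desk [[252.0, 199.0], [251.0, 179.0], [310.0, 199.0], [310.0, 179.0]]
```

View pics/w14.png

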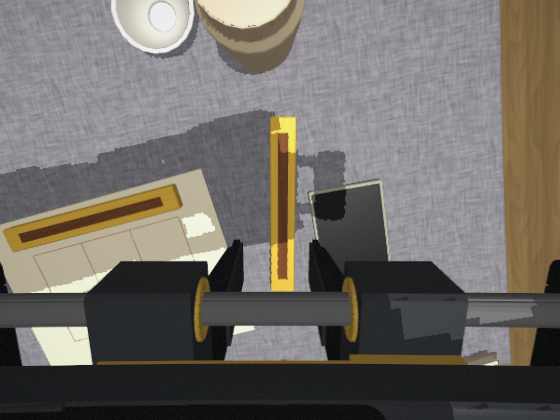

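The wrist view shows weight 1 resting on the sheet near its edge, around (95,218). Weight 2 (column 283) has the phone's corner at (309,192) beside it. I'll grip it off-centre, slide it 50 mm clear, then regrip at the centre.

Call:
move_arm([
  [0.009, 0.004, 0.05, -0.5, 0.2, 0, -0.36],
  [0.009, 0.004, 0.1, -0.5, 0.2, 0, -0.36],
  [0.009, 0.004, 0.14, -0.5, 0.2, 0, -0.36],
  [0.009, 0.004, 0.165, -0.5, 0.2, 0, -0.36],
  [0.009, 0.004, 0.177, -0.5, 0.2, 0, -0.36],
  [0.009, 0.004, 0.179, -0.5, 0.2, 0, -0.36],
  [0.009, 0.004, 0.179, -0.5, 0.2, 0, -1],
  [0.009, 0.004, 0.179, -0.5, 0.2, 0, -1],
  [0.009, 0.004, 0.179, -0.5, 0.2, 0, -1],
  [0.009, 0.004, 0.179, -0.5, 0.2, 0, -1],
])

```text
time: 80.35
tcp_pos: [0.7304, 0.1142, 0.0143]
tcp_rot: [3.139, -0.001, 1.381]
contact_force: [-10.9, -2.8, 24.4]
width: 0.188
```

The fingers came down on the weight's top edge (z 14 mm, width 18 mm), so I'll back off and realign.

Call:
move_arm([
  [0, 0, -0.02, 0, 0, 0, -1],
  [0, 0, -0.05, 0, 0, 0, -0.3],
  [0, 0, -0.05, 0, 0, 0, -0.3],
  [0, 0, -0.05, 0, 0, 0, -0.3],
  [0, 0, -0.05, 0, 0, 0, -0.3],
  [0, 0, -0.05, 0, 0, 0, -0.3],
])

```text
time: 80.95
tcp_pos: [0.7291, 0.1145, 0.059]
tcp_rot: [-3.139, -0.0, 1.382]
contact_force: [-0.3, -0.4, -0.2]
width: 0.344
```

```bash
python3 - <<'E'
from wt import *
s=snap('wrist');st=read_state();R=Ro.from_euler('xyz',st['tcp_rot']);print(st['tcp_pos'],st['width'],st['tcp_rot'],st['contact_force'])
im=cv2.cvtColor(s['pixels'],cv2.COLOR_RGB2HSV)
m=cv2.inRange(im,(14,100,40),(35,255,255))
for r in range(0,300,12):
    x=np.where(m[r,200:360])[0]
    if len(x)>15:
        P=onz(s,[(200+x.min(),r),(201+x.max(),r)],.014);L=R.inv().apply(P-st['tcp_pos'])
        print(r,200+x.min(),200+x.max(),(L[:,:2]*1000).round(1).tolist())
E
```

```text
[0.72918208 0.11451728 0.05909131] 0.34971811194382824 [-3.13935931e+00 -2.48823745e-05  1.38186508e+00] [0.270962   0.30764761 0.3511298 ]
132 263 299 [[62.1, -8.6], [62.0, 13.0]]
144 261 302 [[55.1, -9.9], [55.1, 14.9]]
156 261 301 [[48.1, -9.9], [48.1, 14.5]]
168 261 301 [[40.9, -10.0], [40.9, 14.6]]
180 261 301 [[33.7, -10.1], [33.7, 14.7]]
192 261 301 [[26.2, -10.2], [26.2, 14.9]]
204 261 300 [[18.7, -10.3], [18.7, 14.4]]
216 261 300 [[11.0, -10.3], [11.0, 14.5]]
228 262 300 [[3.2, -9.8], [3.2, 14.7]]
240 262 300 [[-4.8, -9.9], [-4.8, 14.8]]
252 262 299 [[-12.9, -10.0], [-12.9, 14.3]]
264 262 299 [[-21.2, -10.0], [-21.1, 14.5]]
276 262 299 [[-29.6, -10.1], [-29.5, 14.6]]
288 200 354 [[-38.0, -50.8], [-38.0, 50.7]]
```

Call:
move_arm([
  [0.003, 0.002, 0.02, 0, 0, 0, -0.3],
  [0.003, 0.002, 0.035, 0, 0, 0, -0.3],
  [0.003, 0.002, 0.045, 0, 0, 0, -0.3],
  [0.003, 0.002, 0.049, 0, 0, 0, -0.3],
  [0.003, 0.002, 0.049, 0, 0, 0, -0.3],
])

```text
time: 81.5
tcp_pos: [0.7317, 0.1171, 0.0099]
tcp_rot: [-3.139, 0.0, 1.382]
contact_force: [-0.4, -0.4, 0.3]
width: 0.351
```

Down with no contact. I'll close, slide it 50 mm toward the robot, then open and lift.

Call:
move_arm([
  [0, 0, 0, 0, 0, 0, -1],
  [0, 0, 0, 0, 0, 0, -1],
  [0, 0, 0, 0, 0, 0, -1],
  [0, 0, 0, 0, 0, 0, -1],
  [0, -0.01, 0, 0, 0, 0, -1],
  [0, -0.02, 0, 0, 0, 0, -1],
  [0, -0.03, 0, 0, 0, 0, -1],
  [0, -0.04, 0, 0, 0, 0, -1],
  [0, -0.05, 0, 0, 0, 0, -1],
  [0, -0.05, 0, 0, 0, 0, -1],
])

```text
time: 82.5
tcp_pos: [0.6812, 0.127, 0.0117]
tcp_rot: [-3.139, -0.0, 1.382]
contact_force: [-2.3, 1.2, 8.2]
width: 0.256
```

Call:
move_arm([
  [0, 0, 0, 0, 0, 0, -0.2],
  [0, 0, 0, 0, 0, 0, -0.2],
  [0, 0, 0, 0, 0, 0, -0.2],
  [-0.0, 0, -0.05, 0, 0, 0, -0.2],
  [-0.0, 0, -0.09, 0, 0, 0, -0.2],
  [-0.0, 0, -0.09, 0, 0, 0, -0.2],
])

```text
time: 83.1
tcp_pos: [0.6851, 0.1268, 0.1065]
tcp_rot: [3.135, -0.003, 1.382]
contact_force: [1.1, -0.2, -0.4]
width: 0.4
```

```bash
python3 - <<'E'
from wt import *
s=snap('wrist');st=read_state();R=Ro.from_euler('xyz',st['tcp_rot']);print(st['tcp_pos'],st['width'])
im=cv2.cvtColor(s['pixels'],cv2.COLOR_RGB2HSV)
m=cv2.inRange(im,(14,100,40),(35,255,255));m=m.copy();m[285:]=0;m[:,:235]=0;m[:,330:]=0
rows=np.array([r for r in range(285) if (m[r]>0).sum()>12]);print(rows.min(),rows.max())
pts=[]
for r in range(rows.min()+8,min(rows.max(),275),6):
    x=np.where(m[r])[0];pts.append(((x.min()+x.max()+1)/2,r))
P=onz(s,pts,.014);e=onz(s,[(pts[0][0],rows.min())],.014)[0]
v=P[0]-P[-1];v=v[:2]/np.linalg.norm(v[:2]);ang=np.degrees(np.arctan2(v[1],v[0]));c=e[:2]-.09*v
print('ang',ang.round(1),'far end',e[:2].round(4),'centre',c.round(4))
plan([((*c,.10),D(ang)),((*c,.008),D(ang))])
E
```

```text
[0.68388072 0.12662397 0.10364594] 0.40110442679859937
135 284
ang 79.6 far end [0.6908 0.1849] centre [0.6745 0.0964]
[-0.031, -0.004, 0.004] [0.2, -0.1, -0.4] rows>= 1
[0.0, -0.0, 0.092] [0.0, 0.0, 0.0] rows>= 2
```

Call:
move_arm([
  [-0.031, -0.003, 0.004, 0, 0, -0.4, -0.2],
  [-0.031, -0.003, 0.05, 0, 0, -0.4, -0.2],
  [-0.031, -0.003, 0.08, 0, 0, -0.4, -0.2],
  [-0.031, -0.003, 0.095, 0, 0, -0.4, -0.2],
  [-0.031, -0.003, 0.095, 0, 0, -0.4, -0.2],
  [-0.031, -0.003, 0.095, 0, 0, -0.4, -1],
  [-0.031, -0.003, 0.095, 0, 0, -0.4, -1],
  [-0.031, -0.003, 0.095, 0, 0, -0.4, -1],
  [-0.031, -0.003, 0.095, 0, 0, -0.4, -1],
  [-0.031, -0.003, 0.095, 0, 0, -0.4, -1],
])

```text
time: 84.15
tcp_pos: [0.675, 0.0968, 0.0075]
tcp_rot: [3.14, -0.001, 1.389]
contact_force: [0.4, 1.4, 7.7]
width: 0.26
```

```bash
python3 - <<'E'
from wt import *
st=read_state();p=st['tcp_pos'];print(st['width']*95,p)
t2=(.5472,-.0389)
plan([((*p[:2],.10),D(79.6)),((*t2,.10),D(4.8)),((*t2,.0095),D(4.8))])
E
```

```text
24.67304897076271 [0.67498277 0.0968224  0.00754176]
[0.0, 0.0, -0.092] [0.1, -0.1, -0.0] rows>= 2
[-0.157, -0.101, -0.0] [-0.0, -0.0, 74.8] rows>= 9
[0.0, -0.0, 0.091] [0.0, 0.0, 0.0] rows>= 2
```

Call:
move_arm([
  [0, 0, -0.05, 0, 0, 0, -1],
  [0, 0, -0.09, 0, 0, 0, -1],
  [0, 0, -0.09, 0, 0, 0, -1],
])

```text
time: 84.45
tcp_pos: [0.6764, 0.0968, 0.1018]
tcp_rot: [3.134, -0.002, 1.389]
contact_force: [0.9, 0.0, -3.5]
width: 0.26
```

Call:
move_arm([
  [-0.157, -0.101, 0, 0, 0, 74.8, -1],
  [-0.157, -0.101, 0, 0, 0, 74.8, -1],
  [-0.157, -0.101, 0, 0, 0, 74.8, -1],
  [-0.157, -0.101, 0, 0, 0, 74.8, -1],
  [-0.157, -0.101, 0, 0, 0, 74.8, -1],
  [-0.157, -0.101, 0, 0, 0, 74.8, -1],
  [-0.157, -0.101, 0, 0, 0, 74.8, -1],
  [-0.157, -0.101, 0, 0, 0, 74.8, -1],
  [-0.157, -0.101, 0, 0, 0, 74.8, -1],
  [-0.157, -0.101, 0, 0, 0, 74.8, -1],
  [-0.157, -0.101, 0, 0, 0, 74.8, -1],
  [-0.157, -0.101, 0, 0, 0, 74.8, -1],
])

```text
time: 85.65
tcp_pos: [0.5463, -0.0395, 0.0958]
tcp_rot: [-3.141, 0.001, 0.086]
contact_force: [-0.5, -0.3, -3.2]
width: 0.255
```

```bash
python3 - <<'E'
from wt import *
st=read_state();print(st['width']*95,st['tcp_pos'])
plan([((.5472,-.0389,.009),D(4.8))])
E
```

```text
24.25714686934336 [ 0.54630668 -0.03948996  0.09581942]
[0.001, -0.0, 0.087] [-0.0, 0.1, 0.1] rows>= 2
```

Call:
move_arm([
  [0.001, 0, 0.04, 0, 0, 0, -1],
  [0.001, 0, 0.07, 0, 0, 0, -1],
  [0.001, 0, 0.08, 0, 0, 0, -1],
  [0.001, 0, 0.085, 0, 0, 0, -1],
  [0.001, 0, 0.088, 0, 0, 0, -1],
  [0.001, 0, 0.088, 0, 0, 0, -1],
  [0.001, 0, 0.088, 0, 0, 0, -0.25],
  [0.001, 0, 0.088, 0, 0, 0, -0.25],
  [0.001, 0, 0.088, 0, 0, 0, -0.25],
  [0.001, 0, 0.04, 0, 0, 0, -0.25],
  [0.001, 0, -0.01, 0, 0, 0, -0.25],
  [0.001, 0, -0.06, 0, 0, 0, -0.25],
])

```text
time: 86.85
tcp_pos: [0.5472, -0.0395, 0.1581]
tcp_rot: [-3.141, 0.001, 0.083]
contact_force: [0.4, -0.1, 0.1]
width: 0.375
```

Call:
move_arm([
  [-0.1, 0.25, -0.15, 0, 0, 0, -0.25],
  [-0.1, 0.25, -0.15, 0, 0, 0, -0.25],
  [-0.1, 0.25, -0.15, 0, 0, 0, -0.25],
  [-0.1, 0.25, -0.15, 0, 0, 0, -0.25],
  [-0.1, 0.25, -0.15, 0, 0, 0, -0.25],
  [-0.1, 0.25, -0.15, 0, 0, 0, -0.25],
  [-0.1, 0.25, -0.15, 0, 0, 0, -0.25],
  [-0.1, 0.25, -0.15, 0, 0, 0, -0.25],
  [-0.1, 0.25, -0.15, 0, 0, 0, -0.25],
])

```text
time: 87.75
tcp_pos: [0.4687, -0.2961, 0.3054]
tcp_rot: [-3.14, 0.001, 0.084]
contact_force: [0.5, -0.4, -1.1]
width: 0.378
```

```bash
python3 - <<'E'
from wt import *
s=snap('top','top9.png');boxes(s);print(read_state()['tcp_pos'],read_state()['time'])
a=cv2.resize(s['pixels'][80:340,90:350],(500,500));b=snap('scene')['pixels'];b=cv2.resize(b[40:280,200:420],(458,500))
cv2.imwrite('pics/fin.png',cv2.resize(np.hstack([a,b]),(800,418))[:,:,::-1])
E
```

```text
sheet [265. 222.] [540.2  37.2] ang 4.8 [196, 244]
[ 0.4689351  -0.2957577   0.30527259] 87.8
```

View pics/fin.png

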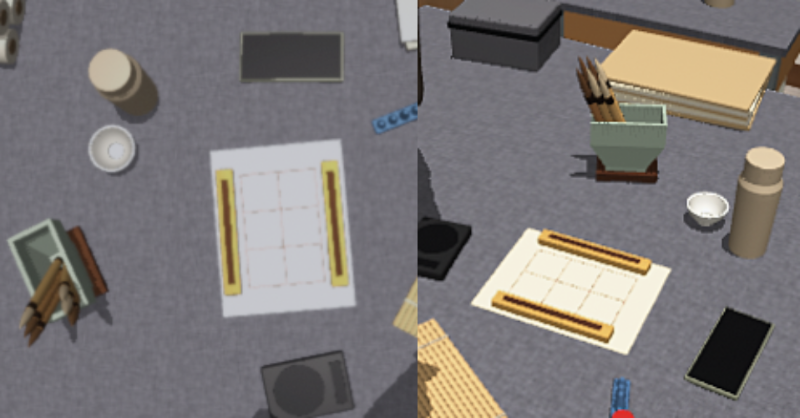

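The final views show both weights wholly on the paper along its long sides, left at about (229,232) and right at (336,223). The pot is upright with six brushes, bristles up. One last numeric check before handing in.

```bash
python3 - <<'E'
from wt import *
s=snap('top');im=cv2.cvtColor(s['pixels'],cv2.COLOR_RGB2HSV)
t=np.radians(4.8);u=np.array([np.cos(t),np.sin(t)]);v=np.array([-u[1],u[0]])
m=cv2.inRange(im,(15,80,60),(38,255,255))
for c in cv2.findContours(cv2.morphologyEx(m,cv2.MORPH_CLOSE,np.ones((5,5))),0,2)[0]:
    r=cv2.minAreaRect(c)
    if cv2.contourArea(c)>300 and 200<r[0][0]<330:
        P=onz(s,cv2.boxPoints(r),.014)[:,:2]*1000-[540.5,36.9];print('x',(P@u).round(0),'y',(P@v).round(0))
r=cv2.imread('pics/top0.png')[:,:,::-1];d=cv2.absdiff(s['pixels'],r).max(2)
for n,(a,b,c,e) in dict(phone=(235,310,92,137),dish=(140,180,155,190),tumbler=(140,185,105,145),ink=(362,395,115,148),bottle=(440,490,150,195),rest=(318,365,138,166)).items(): print(n,d[c:e,a:b].mean().round(1),(d[c:e,a:b]>60).sum())
print(read_state()['time'])
E
```

```text
x [ 88.  88. -89. -89.] y [87. 63. 65. 89.]
x [ 88.  88. -89. -89.] y [-64. -87. -87. -64.]
x [634. 492. 394. 531.] y [ 645. -788. -767.  641.]
phone 8.4 0
dish 11.0 0
tumbler 10.3 0
ink 8.2 0
bottle 10.1 0
rest 10.2 0
87.9
```

Both weights lie within y = ±(63–89) and x = ±89 on the sheet, and nothing else has moved. Handing in.

```bash
python3 -c "
from cell import job_done
print(job_done())"
```

```text
the job is handed in; nothing more can be done
None
```

The job is handed in at about 88 s of the 210 s allowed. I first stood the pot in the stand's well, let go and saw it stay steady. Then I stood all six brushes in it, handle down and bristles up, and laid one paperweight along each long side of the sheet.

**Last checks:**
- **Pot and brushes:** the final pictures show the pot upright in its stand with the brushes in it, judged by eye.
- **Weights:** they measure 63–89 mm either side of the sheet's centre line, with the edge at 95 mm, and ±89 mm along it, with the ends at 120 mm. Both are wholly on the paper and straight to within about 1°.
- **Other things:** picture differences show the phone, dish, tumbler, bottles and brush rest did not move.

**What went wrong on the way:**
- Weight 2 was knocked aside during the run and ended up close to the phone. I found its new position before picking it up.
- My first grasp of weight 2 came down on its top edge at about 24 N. I backed off, realigned, slid it clear of the phone and regripped it at the centre.
- The automatic phone outline and the first colour filter for the weights failed. I used pixel positions and a looser filter instead.

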